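# Line up the nesting dolls on the drying board

## Task

The biggest nesting doll of this set already stands at one end of the drying board, ready for priming. Stand the other four dolls upright in the row beside it, each centred on a jar lid of its own, so that they get steadily smaller from the biggest doll to the tiniest at the far end of the row. Leave the biggest doll where it stands.

Things in the scene. Friction and masses are not known exactly. Their poses are not given: they have to be found in the camera images.
- doll_large: Largest of the four loose dolls: bare turned-wood nesting doll, round, 102 mm tall, standing upright. Widest (50 mm) and straight-sided between 26 and 55 mm above its foot, with a narrower neck and head above; foot 40 mm across. Origin at the centre of its underside, z up along its axis. Light (40 to 85 g).
- doll_medium: Second largest of the four loose dolls: bare turned-wood nesting doll, round, 82 mm tall, standing upright. Widest (41 mm) and straight-sided between 20 and 44 mm above its foot, with a narrower neck and head above; foot 33 mm across. Origin at the centre of its underside, z up along its axis. Light (28 to 56 g).
- doll_small: Third largest of the four loose dolls: bare turned-wood nesting doll, round, 64 mm tall, standing upright. Widest (33 mm) and straight-sided between 16 and 35 mm above its foot, with a narrower neck and head above; foot 26 mm across. Origin at the centre of its underside, z up along its axis. Light (18 to 35 g).
- doll_tiny: Smallest of the four loose dolls: bare turned-wood nesting doll, round, 48 mm tall, standing upright. Widest (26 mm) and straight-sided between 12 and 26 mm above its foot, with a narrower neck and head above; foot 21 mm across. Origin at the centre of its underside, z up along its axis. Light (10 to 21 g).
- doll_biggest: The fifth and biggest doll of the set, same bare wood, 126 mm tall, 62 mm across at its widest, standing loose on one end of the drying board (which end differs from start to start; a black-capped primer pot 66 mm across and 82 mm tall stands on the other end). Origin at the centre of its underside. Stays where it is.
- lid_a: One of four alike jar lids lying closed side up (plain metal discs, flat top, 62 mm across, 10 mm high) stuck fast in a row on the drying board, about 70 to 100 mm apart. Origin at the centre of its underside, on the board; its flat top is 10 mm above that, 28 mm above the table. Which of the four names lies where in the row differs from start to start.
- lid_b: One of four alike jar lids lying closed side up (plain metal discs, flat top, 62 mm across, 10 mm high) stuck fast in a row on the drying board, about 70 to 100 mm apart. Origin at the centre of its underside, on the board; its flat top is 10 mm above that, 28 mm above the table. Which of the four names lies where in the row differs from start to start.
- lid_c: One of four alike jar lids lying closed side up (plain metal discs, flat top, 62 mm across, 10 mm high) stuck fast in a row on the drying board, about 70 to 100 mm apart. Origin at the centre of its underside, on the board; its flat top is 10 mm above that, 28 mm above the table. Which of the four names lies where in the row differs from start to start.
- lid_d: One of four alike jar lids lying closed side up (plain metal discs, flat top, 62 mm across, 10 mm high) stuck fast in a row on the drying board, about 70 to 100 mm apart. Origin at the centre of its underside, on the board; its flat top is 10 mm above that, 28 mm above the table. Which of the four names lies where in the row differs from start to start.
- board: Drying board: fixed plywood strip 110 x 520 x 18 mm lying on the table. Origin at the centre of its underside, y along its length (the row), z up. The lids lie near y = -128, -43, 43 and 128 mm, the biggest doll and the primer pot near y = +-213 mm. The four loose dolls start on the table on the robot's side of the board; low clutter (bottle caps 7 mm, a brush 10 mm and a paint tube 22 mm high) lies between them, at least 50 mm from any doll's axis.
Not all that is in view belongs to the job. What is shaped like the doll_medium but turquoise is not meant. Leave any green look-alike of the doll_large alone.

How it is judged:
By the outcome, as a careful person would: the job done as asked, in the order asked, and still so for the second after the job is handed in, with the robot touching nothing.
It also fails if it takes over 109 s, if anything falls off the work surface, if the arm or the gripper's body presses on something with over 40 N, if the wrist force passes 120 N, or if a joint passes its speed limit or range.

## Robot

A 6-joint arm with a two-finger parallel gripper is mounted at the origin on the work surface. World frame = base frame: x ahead of the robot, y to its left, z up, the work surface at z = 0. Lengths are in m, angles in rad, forces in N, time in s.
With the tool pointing down it reaches from about 0.3 to 0.85 m from the base axis. Payload 5.4 kg.
Tool frame: the origin (TCP) lies midway between the tips of the shut fingers; the grasp point (between the pads) lies 19 mm behind it; z points along the fingers, y is the direction in which the jaws open and shut (so a half turn about z gives the same grasp; the last joint's range is limited). The gripper opens to 85 mm and grips with 20 to 120 N. Pads are 22 mm wide; open, the fingers measure 114 mm over their backs; the gripper's body (76 mm by 85 mm) begins 54 mm behind the grasp point. The pads swing forward as they close: fully open they stand 13 mm farther back than shut.
Start: joints at [-1.536, 0.158, 1.597, -0, 1.386, -0.21], TCP at [0.139, -0.558, 0.204] pointing down, gripper open.
Joint ranges: [-2.91, 2.91], [-0.94, 2.29], [0.18, 2.7], [-1.29, 4.43], [0.17, 2.64], [-3, 3]. Speed limits (rad/s): [2.57, 2.57, 3.14, 3.14, 3.14, 3.14].

## Interface

Orientations are given as a rotation vector (axis times angle).
In Python, from rig import telemetry, get_image, arm gives the robot as it stands. The module is installed in compiled form; this text tells all that it offers.
- The arm moves only by the tool step_arm, never from a script. Its arguments are lists of equal length, an entry for each row: "dp": the shift along the tool's x, y, z each as a share of 0.02 m, from -1 to 1, a list of three; "twist": the turn, a rotation vector about the tool's x, y, z each as a share of 0.12 rad, from -1 to 1, a list of three. A call has 1 to 12 rows; each row shifts and turns the commanded pose from where the row before left it, along the tool's axes as they then stand; what a row does not reach is not made up. A row lasts 1/12 s, in which the tool goes at most 41.7 mm and 7.16 degrees, less where a joint would pass 70% of its speed; a pose out of reach is approached as far as the arm can. A call with a number of a shift or a turn outside -1 to 1 is refused whole. A call with a gripper value outside its range is refused whole. "hand" is the opening, from -1 (shut) to 1 (fully open), set as the call begins (left out, the last holds). The fingers move at their own pace and stop on an object; the grip force is fixed at half the most. Time passes only in rows, so rows that do not move let the fingers close. It gives the time, the measured TCP pose, the force and the opening at its end, in the units of the state.
- telemetry.read_state(): the state, without advancing time (a new reading comes with each control period).
- get_image(name): name is "side" or "top"; returns a dict with "img" (384x512x3 uint8, red, green, blue), "fx", "fy", "cx", "cy" (pixels), "D" ([k1, k2, p1, p2, k3] as OpenCV has them; the pictures are not rectified), "extrinsics" (4x4, takes a point from camera to world coordinates). Camera axes: x right, y up, looking along -z (the intrinsics and any distortion apply to the point x, -y, -z); pixel columns grow to the right and rows downward; lengths in m; the calibration is good to about 2 mm. A picture is of the moment at which its call begins. There is no depth.
- arm.hand_in(): hands the job in, once; it reports no verdict.
The state is a dict: "time": time; "q": joint angles; "dq": joint speeds; "tau": joint torques, N m; "tcp_pos": TCP position; "tool_rot": TCP orientation; "force": force on the tool from outside, world axes, zero at the start; "torque": the same for the moment, N m; "gripper_width": finger opening in m.
Only numpy, scipy, OpenCV 4.12 (cv2) and the standard library are available. Lean on these libraries where they do the work, as an engineer would, in place of code of your own. Each camera call takes 0.05 s, during which the arm holds its last target. There are 200 camera calls.

## Working session

There is one attempt and no reset: what is moved stays moved. The work goes in short steps, Python scripts to look and compute and a tool call to move; the robot and the scene stay as the last step left them, time stands still between calls to the robot, and variables do not carry over. Pictures are saved under pics/ and viewed, about 12 in all and at most 16, crops included, and the job is handed in when it is done.

Besides the shell and the picture viewer there is one more tool, called after ">>>" as a command line: name --argument value ..., lists and objects as JSON in quotes. step_arm: Moves the arm, as the interface text tells. Its arguments: {"type":"object","properties":{"dp":{"type":"array","items":{"type":"array","items":{"type":"number","minimum":-1,"maximum":1}}},"twist":{"type":"array","items":{"type":"array","items":{"type":"number","minimum":-1,"maximum":1}}},"hand":{"type":"number"}},"required":["dp","twist"]}

```bash
mkdir -p pics
cat > h.py <<'E'
import numpy as np, cv2
from rig import telemetry, get_image, arm
def snap(n,f):
    d=get_image(n); cv2.imwrite(f'pics/{f}.png',d['img'][...,::-1]); np.save(f'pics/{f}.npy',d,allow_pickle=True); return d
def load(f): return np.load(f'pics/{f}.npy',allow_pickle=True).item()
def KD(d): return np.array([[d['fx'],0,d['cx']],[0,d['fy'],d['cy']],[0,0,1.]]),np.array(d['D'],float)
def ray(d,u,v):
    K,D=KD(d); p=cv2.undistortPoints(np.array([[[u,v]]],float),K,D)[0,0]
    E=np.array(d['extrinsics']); return E[:3,3],E[:3,:3]@np.array([p[0],-p[1],-1])
def onz(d,u,v,z):
    o,r=ray(d,u,v); return o+r*(z-o[2])/r[2]
def proj(d,P):
    K,D=KD(d);E=np.array(d['extrinsics']); c=(np.atleast_2d(P)-E[:3,3])@E[:3,:3]; c=c*[1,-1,-1]
    return cv2.projectPoints(c.reshape(-1,1,3),np.zeros(3),np.zeros(3),K,D)[0].reshape(-1,2)
E
python3 - <<'E'
from h import *
a=snap('top','t0');b=snap('side','s0')
for d in(a,b):print(d['fx'],d['D'],np.round(d['extrinsics'],3).tolist())
s=telemetry.read_state();print(s)
cv2.imwrite('pics/t0b.png',cv2.resize(a['img'][...,::-1],(800,600),interpolation=cv2.INTER_CUBIC))
cv2.imwrite('pics/s0b.png',cv2.resize(b['img'][...,::-1],(800,600),interpolation=cv2.INTER_CUBIC))
E
```

```text
429.2088538637241 [0.00960074 0.         0.         0.         0.        ] [[0.011, 0.986, -0.167, 0.35], [-1.0, 0.009, -0.014, 0.041], [-0.012, 0.167, 0.986, 1.12], [0.0, 0.0, 0.0, 1.0]]
484.1279897924815 [-0.0385782  0.         0.         0.         0.       ] [[-0.956, 0.197, -0.219, 0.305], [-0.294, -0.595, 0.748, 0.808], [0.017, 0.779, 0.627, 0.711], [0.0, 0.0, 0.0, 1.0]]
{'time': 0.1, 'q': array([-1.53609434e+00,  1.59013474e-01,  1.59812625e+00,  4.15767345e-05,
        1.38620772e+00, -2.10086691e-01]), 'dq': array([-7.08215494e-04, -7.80698919e-05, -2.80037865e-03,  5.90788471e-04,
        1.69555205e-03, -1.45564836e-04]), 'tau': array([-2.79175049e-05, -3.96990681e+01, -3.32337534e+01, -1.54960953e-04,
        4.18528725e-03,  6.11871897e-06]), 'tcp_pos': array([ 0.13933123, -0.55724812,  0.20279   ]), 'tool_rot': array([-3.11636093e+00, -3.83328914e-01, -3.05179866e-04]), 'force': array([-0.64812434,  0.27239559, -0.1439026 ]), 'torque': array([ 0.07150086, -0.01966798,  0.03148863]), 'gripper_width': 0.08514604092864876}
```

View pics/t0b.png

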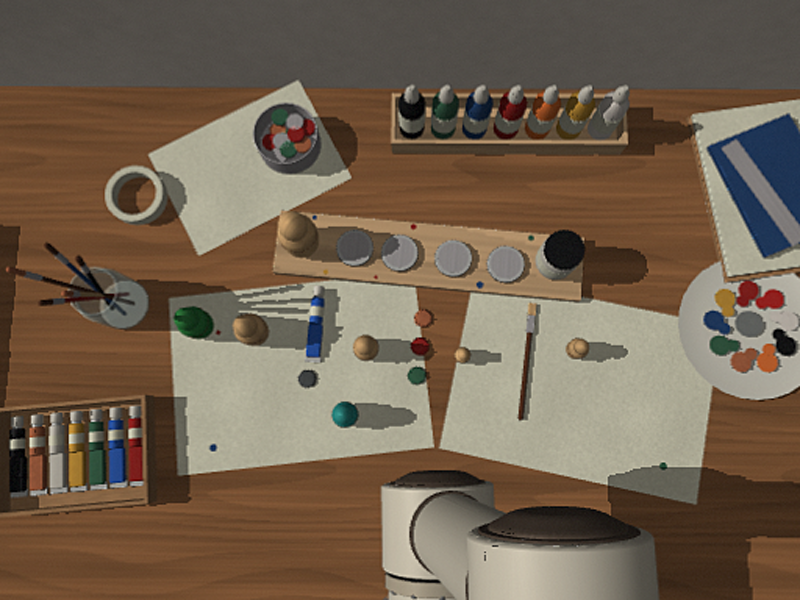

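View pics/s0b.png

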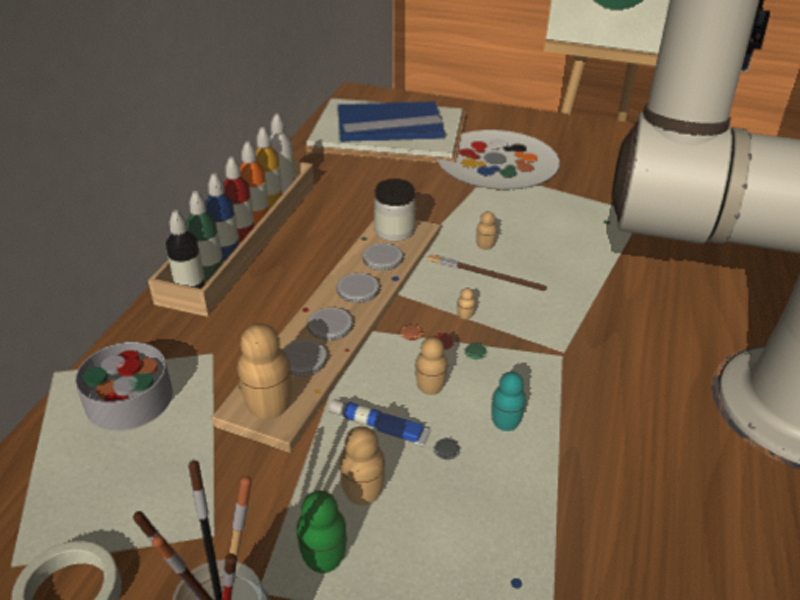

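The top view (800×600 scale) shows doll_biggest at (297,232) on the +y end and the pot at (560,254), with lids at (354,246), (400,253), (453,258) and (506,264). The wooden candidates are (250,330), (366,347), (577,348) and (462,354). By size order these are large, medium, small and tiny. The turquoise doll (345,414) and the green one (193,322) are the look-alikes to leave alone. Next I measure and confirm in one crop.

```bash
cat > m.py <<'E'
from h import *
def blobs(f,lo=(8,70,60),hi=(22,200,255)):
    d=load(f); hsv=cv2.cvtColor(d['img'],cv2.COLOR_RGB2HSV)
    m=cv2.inRange(hsv,lo,hi); return d,hsv,m
def near(m,u,v):
    n,l,st,c=cv2.connectedComponentsWithStats(m); u=int(u);v=int(v)
    k=l[v,u]; return (l==k).astype(np.uint8)*(k>0),st[k],c[k]
E
python3 - <<'E'
from m import *
S=.64
top=dict(large=(250,330),medium=(366,347),small=(577,348),tiny=(462,354))
side=dict(large=(363,470),medium=(431,368),small=(486,232),tiny=(466,304))
hh=dict(large=(.102,.025,.0405),medium=(.082,.0205,.032),small=(.064,.0165,.0255),tiny=(.048,.013,.019))
dt,ht,mt=blobs('t0');ds,hs,ms=blobs('s0')
for n in top:
    H,r,zm=hh[n]
    u,v=np.array(top[n])*S; b,st,c=near(mt,u,v)
    print(n,'hsv',ht[int(v),int(u)],'top',st,c.round(1),'mid',onz(dt,*c,zm*1.2)[:2].round(4))
    u,v=np.array(side[n])*S; b,st,c=near(ms,u,v)
    pts=cv2.findNonZero(b)[:,0]; w=[(y,p.min(),p.max()) for y in range(st[1],st[1]+st[3]) if len(p:=pts[pts[:,1]==y,0])]
    print('  side',hs[int(v),int(u)],st,c.round(1),'mid',onz(ds,*c,zm)[:2].round(4))
    # two-ray triangulation
L=[(354,246),(400,253),(453,258),(506,264)]
g=cv2.cvtColor(dt['img'],cv2.COLOR_RGB2HSV)
m=((g[...,1]<60)&(g[...,2]>40)).astype(np.uint8)*255; m=cv2.morphologyEx(m,cv2.MORPH_OPEN,np.ones((3,3)))
for p in L:
    b,st,c=near(m,p[0]*S,p[1]*S); cs,_=cv2.findContours(b,0,2); 
    cc=max(cs,key=cv2.contourArea) if cs else None
    (x,y),r=cv2.minEnclosingCircle(cc); print('lid',st,(round(x,1),round(y,1),round(r,1)),onz(dt,x,y,.028)[:2].round(4), 'c',onz(dt,*c,.028)[:2].round(4))
a=cv2.resize(dt['img'][135:280,100:400,::-1],None,fx=2.6,fy=2.6); 
cv2.imwrite('pics/c0.png',np.vstack([a,cv2.resize(cv2.cvtColor(np.where(m|0,m,0)[135:280,100:400],cv2.COLOR_GRAY2BGR),(390,188)).repeat(2,1)]))
E
```

```text
large hsv [ 16 119  71] top [149 201  23  20 353] [159.5 210.4] mid [0.5033 0.3025]
  side [ 17 125 204] [ 217  273   29   51 1158] [231.4 298.3] mid [0.5045 0.3014]
medium hsv [ 18 114 119] top [226 214  16  17 204] [233.6 222.2] mid [0.4762 0.1154]
  side [ 16 124 214] [   44     0   468   384 67098] [318.4 208. ] mid [0.4117 0.0042]
small hsv [ 17 116 185] top [362 216  15  14 154] [369.3 222.6] mid [ 0.4792 -0.2292]
  side [ 17 123 182] [305 135  13  25 261] [311.  147.7] mid [ 0.4806 -0.2333]
tiny hsv [ 17 115 208] top [    0    55   512   329 85852] [225.9 215.3] mid [0.4957 0.1366]
  side [ 18 121 226] [   44     0   468   384 67098] [318.4 208. ] mid [ 0.4138 -0.0112]
lid [215 147  24  23 437] (226.6, 158.2, 11.8) [0.6461 0.1377] c [0.6461 0.1378]
lid [244 150  24  24 439] (255.2, 161.5, 11.8) [0.6377 0.0625] c [0.638  0.0624]
lid [278 154  24  23 442] (289.5, 164.7, 12.0) [ 0.6297 -0.0272] c [ 0.6292 -0.0274]
lid [312 157  24  24 446] (323.3, 168.7, 12.0) [ 0.6197 -0.115 ] c [ 0.62   -0.1149]
```

View pics/c0.png

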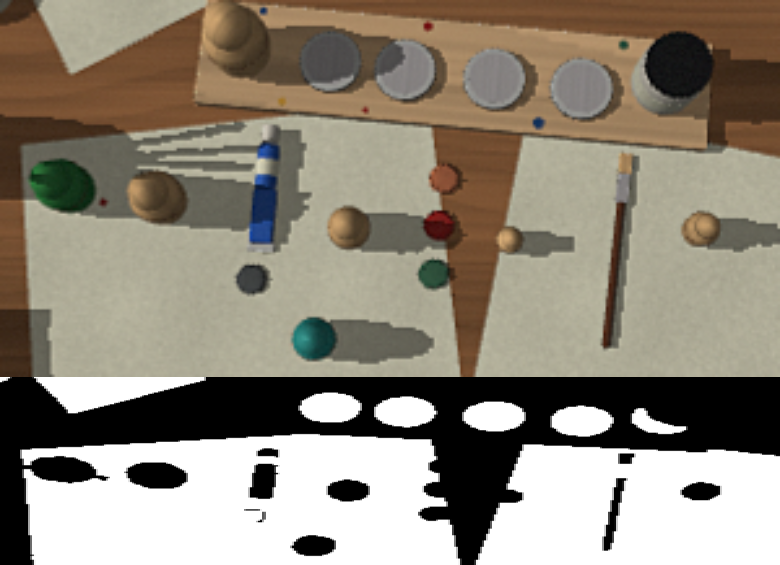

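The crop confirms the four bare-wood dolls: large (157,196), medium (348,228), tiny (509,239) and small (701,229). The turquoise and green look-alikes are separate. I still need medium and tiny positions from both views.

Run:
```python
from m import *
dt,ht,mt=blobs('t0',lo=(8,80,100));ds,hs,ms=blobs('s0',lo=(8,80,60))
def roi(m,x0,x1,y0,y1):
    z=np.zeros_like(m);z[y0:y1,x0:x1]=m[y0:y1,x0:x1];return z
m=roi(mt,286,304,218,236);b,st,c=near(m,296,227);print('tiny top',st,c,onz(dt,296,227,.024)[:2])
for n,p,z,w in(('medium',(431,368),.035,24),('tiny',(466,304),.021,16),('small',(486,232),.028,20)):
    u,v=np.array(p)*.64
    m=roi(ms,int(u-w/1.5),int(u+w/1.5),int(v-w*1.4),int(v+w*1.4));b,st,c=near(m,u,v);print(n,'side',st,c.round(1),onz(ds,*c,z)[:2].round(4))
P=dict(large=(.5035,.302,.102),medium=(.476,.115,.082),small=(.480,-.231,.064),tiny=tuple(onz(dt,296,227,.024)[:2])+(.048,))
A=ds['img'][...,::-1].copy();A=cv2.resize(A,None,fx=3,fy=3)
for n,(x,y,H) in P.items():
    q=proj(ds,[[x,y,0],[x,y,H]]);cv2.line(A,*[tuple(int(k) for k in (t*3+1)) for t in q],(255,0,0),1)
B=A[370:1050,540:1140];cv2.imwrite('pics/c1.png',cv2.resize(B,None,fx=.85,fy=.85,interpolation=cv2.INTER_AREA))
```

```text
tiny top [286 218  13  18 177] [290.74576271 226.08474576] [ 0.46695002 -0.04373226]
medium side [ 259  201   32   52 1079] [274.9 222.4] [0.4879 0.0818]
tiny side [287 185  21  31 437] [296.8 203. ] [ 0.4629 -0.0104]
small side [305 136  13  24 251] [311.  147.7] [ 0.4799 -0.2294]
```

View pics/c1.png

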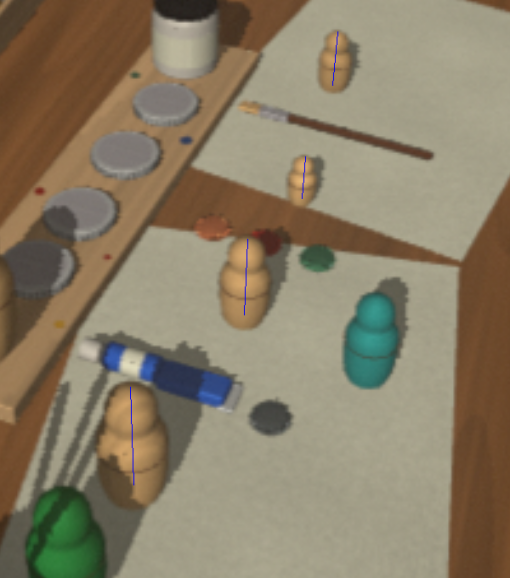

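>>> step_arm --dp '[[0, 0, 0], [0, 0, 0], [0, 0, 0], [0, 0, 0], [0, 0, 0], [0, 0, 0], [0, 0, 0], [0, 0, 0], [0, 0, 0], [0, 0, 0], [0, 0, 0]]' --twist '[[0, 0, -1], [0, 0, -1], [0, 0, -1], [0, 0, -1], [0, 0, -1], [0, 0, -1], [0, 0, -1], [0, 0, -1], [0, 0, -1], [0, 0, -1], [0, 0, -0.19]]'

```text
time: 1.02
tcp_pos: [0.1393, -0.5575, 0.2031]
tool_rot: [-2.329, -2.108, -0.001]
force: [0.9, -0.2, -0.4]
gripper_width: 0.0855
```

```bash
cat > go.py <<'E'
import sys
from h import *
from scipy.spatial.transform import Rotation as R
s=telemetry.read_state(); r=R.from_rotvec(s['tool_rot']); M=r.as_matrix()
print('t',round(s['time'],2),'tcp',s['tcp_pos'].round(4),'w',round(s['gripper_width'],4),'F',s['force'].round(1),'q',np.round(s['q'],2),'x yaw',round(np.arctan2(M[1,0],M[0,0]),3),'z',M[:,2].round(3))
if len(sys.argv)>3:
    D=np.array(list(map(float,sys.argv[1:4])))-s['tcp_pos']; print('dp total units',(M.T@D/.02).round(2), 'twist to down', )
E
python3 go.py .45 -.1 .2; python3 go.py .5035 .302 .2
```

```text
t 1.02 tcp [ 0.1393 -0.5575  0.2031] w 0.0855 F [ 0.9 -0.2 -0.4] q [-1.54  0.16  1.6   0.    1.39 -1.44] x yaw 1.471 z [-0.     0.001 -1.   ]
dp total units [24.3  13.18  0.18] twist to down
t 1.02 tcp [ 0.1393 -0.5575  0.2031] w 0.0855 F [ 0.9 -0.2 -0.4] q [-1.54  0.16  1.6   0.    1.39 -1.44] x yaw 1.471 z [-0.     0.001 -1.   ]
dp total units [44.57 13.85  0.2 ] twist to down
```

>>> step_arm --dp '[[1, 0.8, 0], [1, 0.8, 0], [1, 0.8, 0], [1, 0.8, 0], [1, 0.8, 0], [1, 0.8, 0], [1, 0.8, 0], [1, 0.8, 0], [1, 0.8, 0], [1, 0.8, 0], [1, 0.8, 0], [1, 0.8, 0]]' --twist '[[0, 0, 0], [0, 0, 0], [0, 0, 0], [0, 0, 0], [0, 0, 0], [0, 0, 0], [0, 0, 0], [0, 0, 0], [0, 0, 0], [0, 0, 0], [0, 0, 0], [0, 0, 0]]'

```text
time: 2.02
tcp_pos: [0.3557, -0.3377, 0.2035]
tool_rot: [-2.336, -2.1, -0.0]
force: [-0.6, -0.7, -0.6]
gripper_width: 0.0852
```

>>> step_arm --dp '[[1, 0.3, 0], [1, 0.3, 0], [1, 0.3, 0], [1, 0.3, 0], [1, 0.3, 0], [1, 0.3, 0], [1, 0.3, 0], [1, 0.3, 0], [1, 0.3, 0], [1, 0.3, 0], [1, 0.3, 0], [1, 0.3, 0]]' --twist '[[0, 0, 0], [0, 0, 0], [0, 0, 0], [0, 0, 0], [0, 0, 0], [0, 0, 0], [0, 0, 0], [0, 0, 0], [0, 0, 0], [0, 0, 0], [0, 0, 0], [0, 0, 0]]'

```text
time: 3.02
tcp_pos: [0.4515, -0.1065, 0.2035]
tool_rot: [-2.336, -2.1, 0.0]
force: [-0.6, 0.8, -0.0]
gripper_width: 0.0853
```

>>> step_arm --dp '[[1, 0.05, 0], [1, 0.05, 0], [1, 0.05, 0], [1, 0.05, 0], [1, 0.05, 0], [1, 0.05, 0], [1, 0.05, 0], [1, 0.05, 0], [1, 0.05, 0], [1, 0.05, 0], [1, 0.05, 0], [1, 0.05, 0]]' --twist '[[0, 0, 0], [0, 0, 0], [0, 0, 0], [0, 0, 0], [0, 0, 0], [0, 0, 0], [0, 0, 0], [0, 0, 0], [0, 0, 0], [0, 0, 0], [0, 0, 0], [0, 0, 0]]'

```text
time: 4.02
tcp_pos: [0.4878, 0.1309, 0.2034]
tool_rot: [-2.336, -2.101, 0.001]
force: [0.9, 0.5, 0.7]
gripper_width: 0.0852
```

```bash
python3 go.py .504 .302 .2
```

```text
t 4.02 tcp [0.4878 0.1309 0.2034] w 0.0852 F [0.9 0.5 0.7] q [ 0.02 -0.02  1.79 -0.    1.38  0.13] x yaw 1.465 z [-0.001 -0.    -1.   ]
dp total units [ 8.59 -0.1   0.17] twist to down
```

>>> step_arm --dp '[[1, 0, 0], [1, 0, 0], [1, 0, 0], [1, 0, 0], [1, 0, 0], [1, 0, 0], [1, 0, 0], [1, 0, 0], [0.6, 0, 0], [0, 0, 1], [0, 0, 1], [0, 0, 1]]' --twist '[[0, 0, 0], [0, 0, 0], [0, 0, 0], [0, 0, 0], [0, 0, 0], [0, 0, 0], [0, 0, 0], [0, 0, 0], [0, 0, 0], [0, 0, 0], [0, 0, 0], [0, 0, 0]]'

```text
time: 5.02
tcp_pos: [0.5058, 0.3011, 0.1431]
tool_rot: [2.334, 2.102, 0.001]
force: [0.7, -0.3, 0.5]
gripper_width: 0.0855
```

```bash
python3 go.py .504 .302 .0175; python3 -c "
from h import *
d=snap('side','s1'); cv2.imwrite('pics/s1c.png',cv2.resize(d['img'][150:384,120:380,::-1],None,fx=2.4,fy=2.4))"
```

```text
t 5.02 tcp [0.5058 0.3011 0.1431] w 0.0855 F [ 0.7 -0.3  0.5] q [ 0.33  0.24  1.62 -0.    1.28  0.44] x yaw 1.466 z [ 0.001 -0.    -1.   ]
dp total units [ 0.03 -0.1   6.28] twist to down
```

View pics/s1c.png

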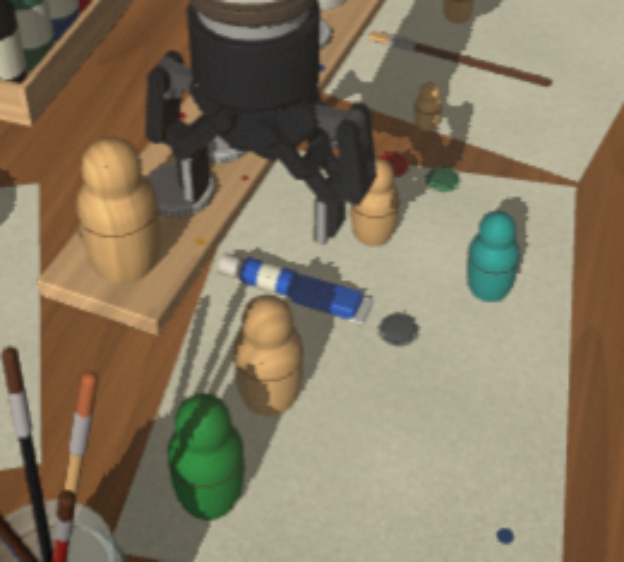

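```bash
python3 -c "
from h import *
d=load('s1');T=np.array([.5058,.3011,.1431+.013]);y=np.array([.995,-.104,0])
P=[T+y*.0425,T-y*.0425,T,[.5035,.302,.102],[.5035,.302,0]]
print(((proj(d,P)-[120,150])*2.4).round(0))
a=cv2.resize(d['img'][200:270,180:280,::-1],None,fx=7,fy=7);cv2.imwrite('pics/z.png',a)
import numpy
print(((proj(d,P)-[180,200])*7).round(0))
"
```

```text
[[205. 225.]
 [320. 262.]
 [262. 243.]
 [266. 300.]
 [269. 392.]]
[[178. 306.]
 [514. 415.]
 [343. 360.]
 [356. 525.]
 [366. 792.]]
```

View pics/z.png

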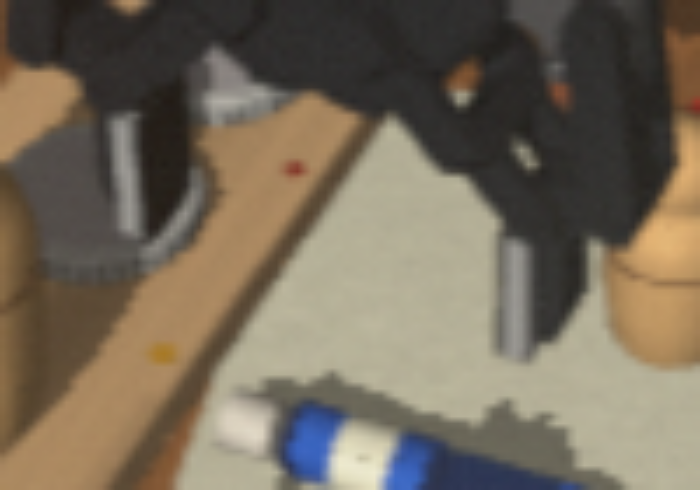

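```bash
python3 go.py; python3 -c "
from h import *
d=snap('side','s2');t=snap('top','t2')
o=load('s1')['img'].astype(int);print(abs(o-d['img'])[200:270,180:280].mean(), abs(o-d['img']).mean())
a=cv2.resize(d['img'][200:270,180:280,::-1],(560,392));b=cv2.resize(t['img'][150:250,100:260,::-1],(560,350));cv2.imwrite('pics/z2.png',np.vstack([a,b*1][:1]+[b[:200]]))
cv2.imwrite('pics/z2.png',np.hstack([cv2.resize(a,(392,275)),cv2.resize(b,(400,275))]))
"; python3 go.py
```

```text
t 5.07 tcp [0.5029 0.2999 0.1379] w 0.0851 F [-1.2 -1.5 -3.1] q [ 0.33  0.25  1.63 -0.    1.27  0.44] x yaw 1.466 z [-0.007 -0.003 -1.   ]
7.8624285714285715 3.7188042534722223
t 5.17 tcp [0.5043 0.3003 0.1419] w 0.0853 F [ 0.2 -0.4  0.5] q [ 0.33  0.25  1.62 -0.    1.28  0.44] x yaw 1.466 z [-0.004 -0.002 -1.   ]
```

View pics/z2.png

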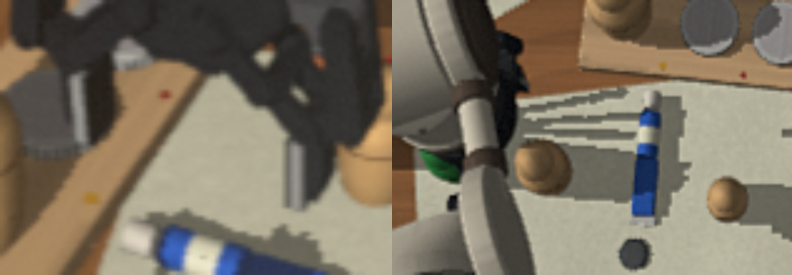

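>>> step_arm --dp '[[0, 0, 1], [0, 0, 1], [0, 0, 1], [0, 0, 1], [0, 0, 0.3], [0, 0, 0]]' --twist '[[0, 0, 0], [0, 0, 0], [0, 0, 0], [0, 0, 0], [0, 0, 0], [0, 0, 0]]'

```text
time: 5.67
tcp_pos: [0.5052, 0.3006, 0.0572]
tool_rot: [-2.333, -2.103, 0.003]
force: [-0.5, 0.1, -0.1]
gripper_width: 0.0852
```

```bash
python3 go.py .504 .302 .034; python3 -c "
from h import *
d=snap('side','s3')
s=telemetry.read_state()['tcp_pos'];y=np.array([.995,-.104,0]);z=np.array([0,0,.013])
a=cv2.resize(d['img'][200:350,140:300,::-1],None,fx=5,fy=5)[:,:]
for P in (s+z+y*.0425,s+z-y*.0425,s,s+[0,0,.073]):
    cv2.circle(a,tuple(int(k) for k in ((proj(d,P)[0]-[140,200]+.5)*5)),3,(0,0,255),-1)
cv2.imwrite('pics/z3.png',a[:600])"
```

```text
t 5.67 tcp [0.5052 0.3006 0.0572] w 0.0852 F [-0.5  0.1 -0.1] q [ 0.33  0.35  1.68 -0.    1.12  0.44] x yaw 1.467 z [-0.002 -0.001 -1.   ]
dp total units [ 0.06 -0.06  1.16] twist to down
```

View pics/z3.png

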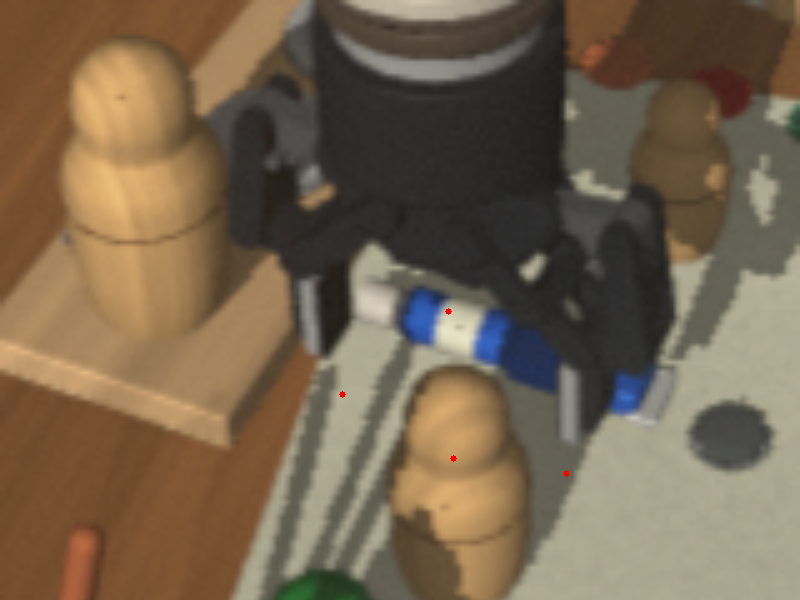

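```bash
python3 -c "
from h import *
d=snap('top','t3')
s=telemetry.read_state()['tcp_pos'];y=np.array([.995,-.104,0]);x=np.array([.104,.995,0]);z=np.array([0,0,1.])
u0,v0=90,150
a=cv2.resize(d['img'][v0:v0+110,u0:u0+130,::-1],None,fx=5.4,fy=5.4)
for P in (s+z*.013+y*.0425,s+z*.013-y*.0425,s,s+z*.073,s+z*.073+y*.057, s+z*.073-y*.057,s+z*.2,[.5035,.302,.102]):
    cv2.circle(a,tuple(int(k) for k in ((proj(d,P)[0]-[u0,v0]+.5)*5.4)),3,(0,0,255),-1)
cv2.imwrite('pics/z4.png',a)"
```

```text
(no output)
```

View pics/z4.png

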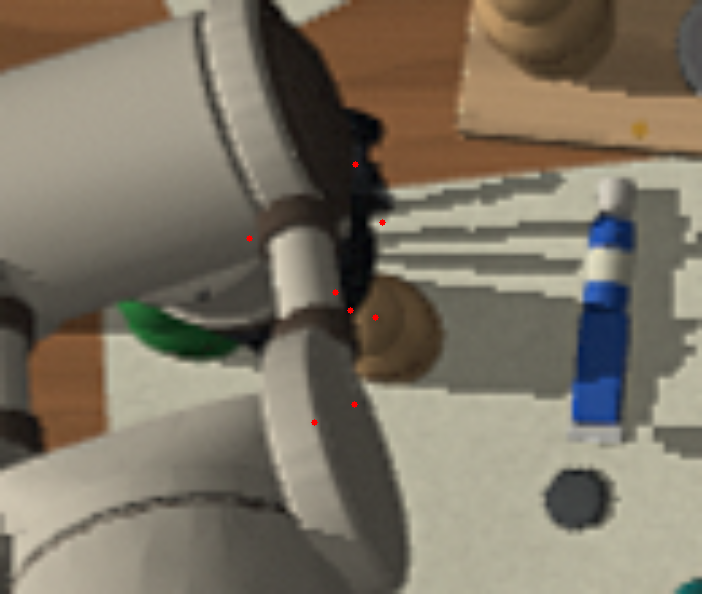

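```bash
python3 -c "
from h import *
d=load('s0');t=load('t0')
P=[onz(d,u*.64,v*.64,.02)[:2].round(3) for u,v in((719,385),(724,405),(740,432),(765,451),(799,463))];print(P)
for z in(0,.1,.2,.3,.4):print(z,proj(t,[0,0,z])/.64,proj(d,[0,0,z])/.64)
s=np.array([.5052,.3006,.0572])
t=load('t3')
for k in(.013,.073,.1,.2,.3):print(k,(proj(t,s+[0,0,k])-[90,150]+.5)*5.4)
print((proj(t,[.5035,.302,.04])-[90,150]+.5)*5.4,(proj(t,[.5035,.302,.102])-[90,150]+.5)*5.4)
"
```

```text
[array([0.112, 0.018]), array([0.106, 0.054]), array([0.088, 0.096]), array([0.059, 0.118]), array([0.021, 0.125])]
0 [[434.57223873 655.49741034]] [[802.25106312 404.97462562]]
0.1 [[437.12439404 679.47820939]] [[829.96746906 348.51762172]]
0.2 [[440.27402059 709.07423505]] [[861.35285543 283.96842747]]
0.3 [[444.25923554 746.52392297]] [[897.08869058 209.63194943]]
0.4 [[449.46446641 795.44147433]] [[937.98469936 123.38591753]]
0.013 [[371.23492151 317.80346269]]
0.073 [[338.04843136 297.28947095]]
0.1 [[321.80221198 287.24772499]]
0.2 [[253.04366769 244.75361626]]
0.3 [[166.86972429 191.50869693]]
[[383.44198453 330.83080903]] [[350.78990687 310.97117269]]
```

>>> step_arm --dp '[[-0.1, 0, 0.5], [-0.1, 0, 0.5], [0, 0, 0], [0, 0, 0]]' --twist '[[0, 0, 0], [0, 0, 0], [0, 0, 0], [0, 0, 0]]'

```text
time: 6.1
tcp_pos: [0.5046, 0.2966, 0.0369]
tool_rot: [-2.333, -2.103, 0.003]
force: [-0.3, 0.2, 0.2]
gripper_width: 0.0855
```

```bash
python3 go.py .504 .298 .034; python3 -c "
from h import *
d=snap('side','s4')
s=telemetry.read_state()['tcp_pos'];y=np.array([.995,-.104,0]);z=np.array([0,0,.013])
a=cv2.resize(d['img'][220:330,150:280,::-1],None,fx=5.4,fy=5.4)
for P in (s+z+y*.0425,s+z-y*.0425,s,s+[0,0,.073]):
    cv2.circle(a,tuple(int(k) for k in ((proj(d,P)[0]-[150,220]+.5)*5.4)),3,(0,0,255),-1)
cv2.imwrite('pics/z5.png',a[:600])"
```

```text
t 6.1 tcp [0.5046 0.2966 0.0369] w 0.0855 F [-0.3  0.2  0.2] q [0.33 0.37 1.7  0.   1.08 0.43] x yaw 1.467 z [-0.002 -0.001 -1.   ]
dp total units [ 0.07 -0.04  0.14] twist to down
```

View pics/z5.png

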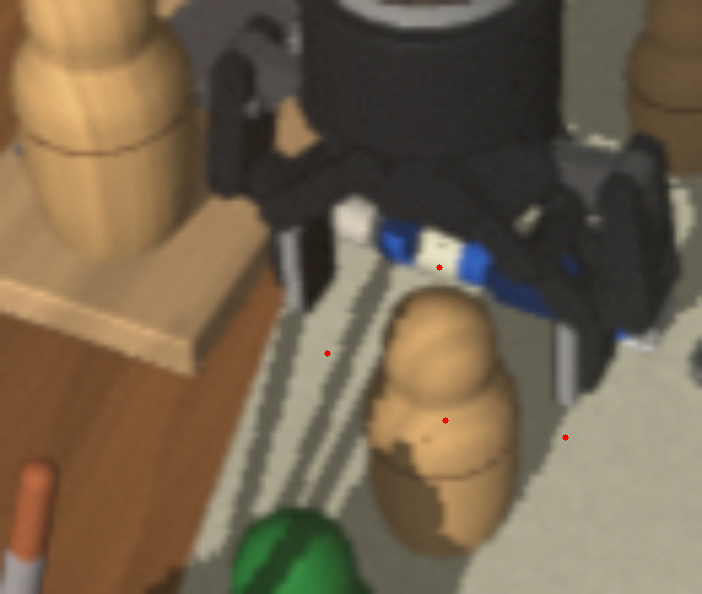

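>>> step_arm --dp '[[0, 0, 0], [0, 0, 0], [0, 0, 0], [0, 0, 0], [0, 0, 0], [0, 0, 0]]' --twist '[[0, 0, 0], [0, 0, 0], [0, 0, 0], [0, 0, 0], [0, 0, 0], [0, 0, 0]]' --hand 0.1

```text
time: 6.65
tcp_pos: [0.5054, 0.2971, 0.0378]
tool_rot: [2.333, 2.104, 0.0]
force: [-0.2, -0.5, 0.3]
gripper_width: 0.047
```

```bash
python3 go.py .504 .298 .034; python3 -c "
from h import *
d=snap('side','s5')
s=telemetry.read_state()['tcp_pos'];y=np.array([.995,-.104,0])
a=cv2.resize(d['img'][220:330,150:280,::-1],None,fx=5.4,fy=5.4)
for P in (s+y*.025,s-y*.025,s+[0,0,.073]):
    cv2.circle(a,tuple(int(k) for k in ((proj(d,P)[0]-[150,220]+.5)*5.4)),3,(0,0,255),-1)
cv2.imwrite('pics/z6.png',a[:600])"
```

```text
t 6.65 tcp [0.5054 0.2971 0.0378] w 0.047 F [-0.2 -0.5  0.3] q [0.33 0.37 1.69 0.   1.08 0.43] x yaw 1.468 z [ 0.  0. -1.]
dp total units [ 0.04 -0.07  0.19] twist to down
```

View pics/z6.png

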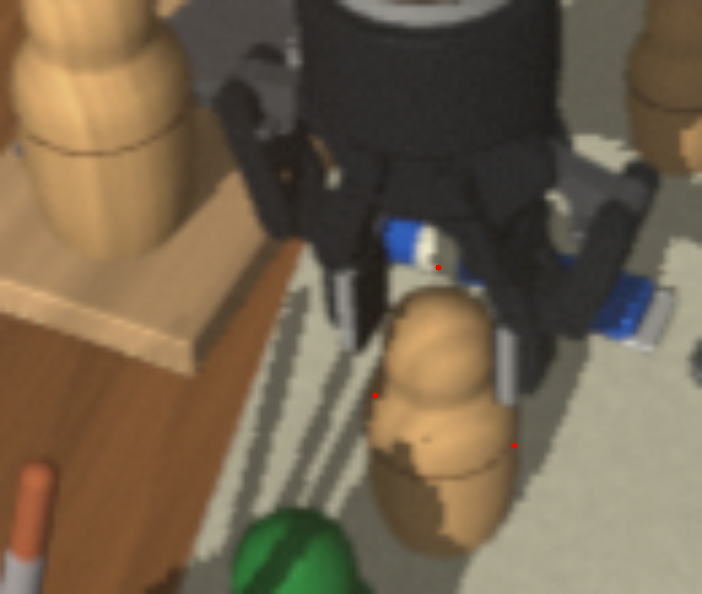

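Gripper width went to 47 mm without contact, and the pads sit beside the head at crop (350,350) and (507,403). So the fingers are about 25 mm higher than telemetry suggests. I'll open, go lower in small steps and repeat the partial-closing test.

>>> step_arm --dp '[[0, 0, 0], [0, 0, 0], [0, 0, 0], [0, 0, 0.3], [0, 0, 0.3], [0, 0, 0.3], [0, 0, 0.2], [0, 0, 0]]' --twist '[[0, 0, 0], [0, 0, 0], [0, 0, 0], [0, 0, 0], [0, 0, 0], [0, 0, 0], [0, 0, 0], [0, 0, 0]]' --hand 0.6

```text
time: 7.37
tcp_pos: [0.5041, 0.2966, 0.014]
tool_rot: [-2.332, -2.103, 0.004]
force: [0.2, -0.2, -0.5]
gripper_width: 0.0686
```

>>> step_arm --dp '[[0, 0, 0], [0, 0, 0], [0, 0, 0], [0, 0, 0], [0, 0, 0]]' --twist '[[0, 0, 0], [0, 0, 0], [0, 0, 0], [0, 0, 0], [0, 0, 0]]' --hand 0.1

```text
time: 7.78
tcp_pos: [0.5057, 0.2971, 0.016]
tool_rot: [2.333, 2.104, 0.001]
force: [0.4, -0.5, 0.1]
gripper_width: 0.048
```

```bash
python3 go.py .504 .298 .012
```

```text
t 7.78 tcp [0.5057 0.2971 0.016 ] w 0.048 F [ 0.4 -0.5  0.1] q [ 0.33  0.4   1.7  -0.    1.04  0.43] x yaw 1.468 z [ 0.001  0.    -1.   ]
dp total units [ 0.04 -0.09  0.2 ] twist to down
```

>>> step_arm --dp '[[0, 0, 0], [0, 0, 0]]' --twist '[[0, 0, 0], [0, 0, 0]]'

```text
time: 7.95
tcp_pos: [0.5057, 0.2971, 0.016]
tool_rot: [2.333, 2.104, 0.001]
force: [-1.6, -0.2, 0.8]
gripper_width: 0.0477
```

```bash
python3 -c "
from h import *
d=snap('side','s6')
a=cv2.resize(d['img'][220:330,150:280,::-1],None,fx=5.4,fy=5.4)
cv2.imwrite('pics/z7.png',a[:600])"
```

```text
(no output)
```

View pics/z7.png

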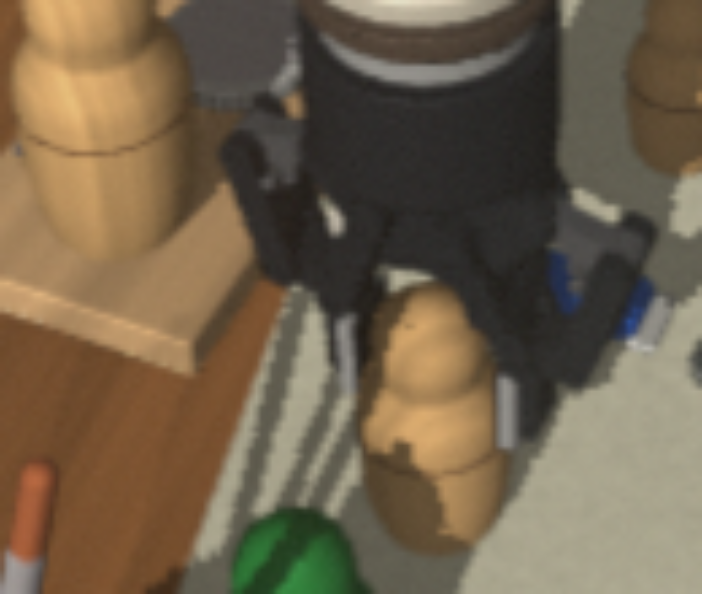

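>>> step_arm --dp '[[0, 0, 0], [0, 0, 0], [0, 0, 0.15], [0, 0, 0.15], [0, 0, 0]]' --twist '[[0, 0, 0], [0, 0, 0], [0, 0, 0], [0, 0, 0], [0, 0, 0]]' --hand 0.45

```text
time: 8.42
tcp_pos: [0.5046, 0.2967, 0.0087]
tool_rot: [-2.333, -2.103, 0.002]
force: [1.2, 0.8, -0.6]
gripper_width: 0.0622
```

>>> step_arm --dp '[[0, 0, 0], [0, 0, 0], [0, 0, 0], [0, 0, 0], [0, 0, 0], [0, 0, 0], [0, 0, -0.5], [0, 0, -0.5], [0, 0, 0]]' --twist '[[0, 0, 0], [0, 0, 0], [0, 0, 0], [0, 0, 0], [0, 0, 0], [0, 0, 0], [0, 0, 0], [0, 0, 0], [0, 0, 0]]' --hand -1

```text
time: 9.17
tcp_pos: [0.5074, 0.2977, 0.0327]
tool_rot: [2.332, 2.103, 0.007]
force: [0.9, -0.5, 0.6]
gripper_width: 0.0476
```

```bash
python3 go.py .646 .1377 .14; python3 -c "
from h import *
d=snap('side','s7')
a=cv2.resize(d['img'][200:330,150:280,::-1],None,fx=4.6,fy=4.6)
cv2.imwrite('pics/z8.png',a[:600])"
```

```text
t 9.17 tcp [0.5074 0.2977 0.0327] w 0.0476 F [ 0.9 -0.5  0.6] q [0.33 0.38 1.69 0.   1.07 0.43] x yaw 1.468 z [ 0.005  0.002 -1.   ]
dp total units [-7.23  7.74 -5.34] twist to down
```

View pics/z8.png

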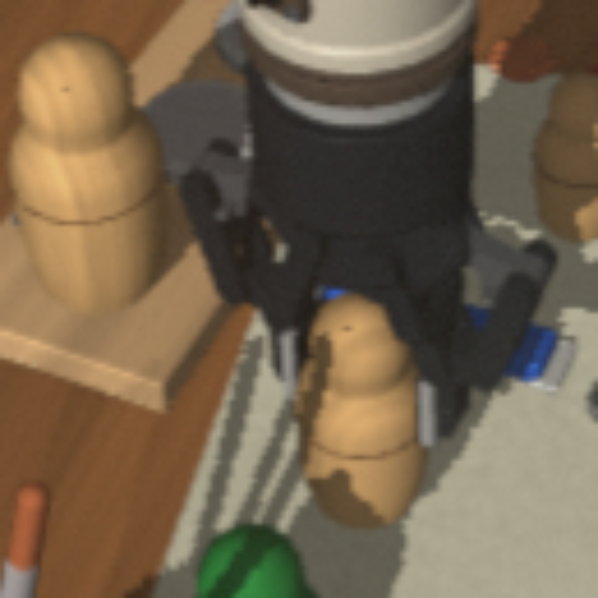

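>>> step_arm --dp '[[0, 0, -0.9], [0, 0, -0.9], [0, 0, -0.9], [0, 0, -0.9], [-0.6, 0, -0.9], [-0.9, 0, -0.5], [-0.9, 0, 0], [-0.9, 0, 0], [-0.9, 0, 0], [-0.9, 0, 0], [-0.9, 0, 0], [-0.9, 0, 0]]' --twist '[[0, 0, 0], [0, 0, 0], [0, 0, 0], [0, 0, 0], [0, 0, 0], [0, 0, 0], [0, 0, 0], [0, 0, 0], [0, 0, 0], [0, 0, 0], [0, 0, 0], [0, 0, 0]]'

```text
time: 10.22
tcp_pos: [0.4909, 0.1589, 0.1298]
tool_rot: [2.333, 2.104, 0.0]
force: [0.1, 0.6, 0.2]
gripper_width: 0.0475
```

>>> step_arm --dp '[[-0.3, 0.8, 0], [0, 0.9, 0], [0, 0.9, 0], [0, 0.9, 0], [0, 0.9, 0], [0, 0.9, 0], [0, 0.9, 0], [0, 0.9, 0], [0, 0.5, 0], [0, 0, 0], [0, 0, 0]]' --twist '[[0, 0, 0], [0, 0, 0], [0, 0, 0], [0, 0, 0], [0, 0, 0], [0, 0, 0], [0, 0, 0], [0, 0, 0], [0, 0, 0], [0, 0, 0], [0, 0, 0]]'

```text
time: 11.13
tcp_pos: [0.6415, 0.1381, 0.1294]
tool_rot: [-2.333, -2.103, 0.001]
force: [0.1, 0.2, -1.5]
gripper_width: 0.0477
```

```bash
python3 go.py .646 .1377 .06
cat > held.py <<'E'
# measure wood blob near predicted point P in side (and top) views; report its position on plane z
from m import *
import sys
x,y,z,w=map(float,sys.argv[1:5]); f=sys.argv[5]
for cam,lo in(('side',(8,70,40)),('top',(8,70,40))):
    d=snap(cam,cam[0]+f); hsv=cv2.cvtColor(d['img'],cv2.COLOR_RGB2HSV); m=cv2.inRange(hsv,lo,(22,220,255))
    u,v=proj(d,[x,y,z])[0]; 
    vv=[int(round(proj(d,[x,y,z+k])[0][1])) for k in(-.008,-.004,0,.004,.008)]
    for r in vv:
        row=m[r]; c=int(u)
        if not row[c]: print(cam,'row',r,'no',c); continue
        a=c
        while row[a-1]:a-=1
        b=c
        while row[b+1]:b+=1
        print(cam,'row',r,'cols',a,b,'pred',round(u,1),'mid',(a+b)/2)
E
python3 held.py .646 .138 .13 .05 8
```

```text
t 11.13 tcp [0.6415 0.1381 0.1294] w 0.0477 F [ 0.1  0.2 -1.5] q [0.03 0.42 1.42 0.   1.3  0.13] x yaw 1.467 z [-0.001  0.    -1.   ]
dp total units [0.01 0.23 3.47] twist to down
side row 191 cols 87 219 pred 190.4 mid 153.0
side row 189 cols 88 216 pred 190.4 mid 152.0
side row 187 cols 90 215 pred 190.4 mid 152.5
side row 186 cols 91 215 pred 190.4 mid 153.0
side row 184 cols 93 215 pred 190.4 mid 154.0
top row 148 no 222
top row 147 no 222
top row 147 no 222
top row 146 no 222
top row 146 no 222
```

>>> step_arm --dp '[[0, 0.2, 0.8], [0, 0, 0.8], [0, 0, 0.8], [0, 0, 0.8], [0, 0, 0.6], [0, 0, 0.3], [0, 0, 0], [0, 0, 0]]' --twist '[[0, 0, 0], [0, 0, 0], [0, 0, 0], [0, 0, 0], [0, 0, 0], [0, 0, 0], [0, 0, 0], [0, 0, 0]]'

```text
time: 11.9
tcp_pos: [0.6456, 0.1377, 0.0477]
tool_rot: [-2.333, -2.104, 0.0]
force: [0.5, -0.5, -0.2]
gripper_width: 0.0478
```

```bash
python3 go.py .646 .1377 .038; python3 -c "
from h import *
d=snap('side','s9');t=snap('top','t9')
def crop(d,P,w,h,f,pts):
    u0,v0=[int(k) for k in proj(d,P)[0]-[w/2,h/2]]
    a=cv2.resize(d['img'][v0:v0+h,u0:u0+w,::-1],None,fx=f,fy=f)
    for q in pts: cv2.circle(a,tuple(int(k) for k in ((proj(d,q)[0]-[u0,v0]+.5)*f)),2,(0,0,255),-1)
    return a
L=np.array([.646,.1377,.028])
pts=[L,L+[0,0,.05],L+[0,0,.102]]+[L+[.031*np.cos(k),.031*np.sin(k),0] for k in np.arange(0,6.28,.4)]
a=crop(d,L+[0,0,.04],80,100,6,pts);b=crop(t,L,52,100,6,pts)
cv2.imwrite('pics/z9.png',np.hstack([a,b]))"
```

```text
t 11.9 tcp [0.6456 0.1377 0.0477] w 0.0478 F [ 0.5 -0.5 -0.2] q [ 0.03  0.52  1.46 -0.    1.16  0.13] x yaw 1.468 z [-0. -0. -1.]
dp total units [0.   0.02 0.48] twist to down
```

View pics/z9.png

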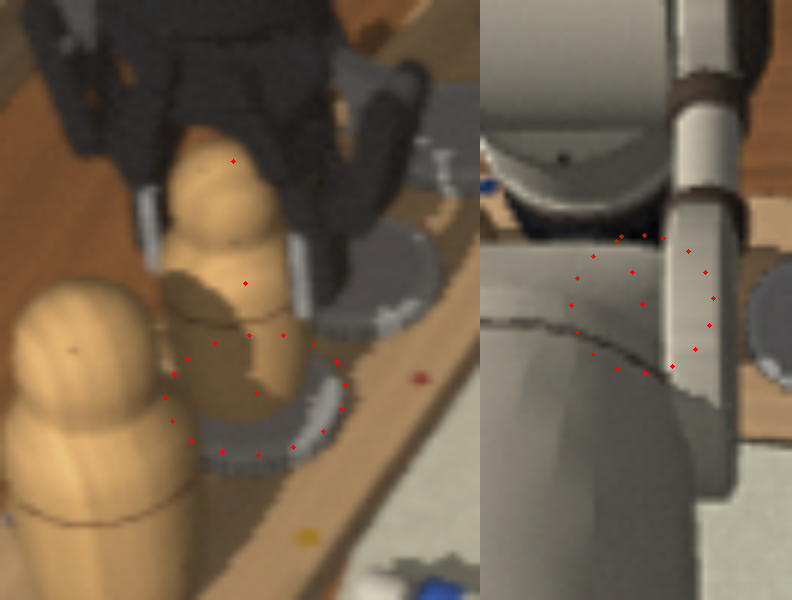

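>>> step_arm --dp '[[-0.13, -0.1, 0.1], [0, 0, 0.15], [0, 0, 0.1], [0, 0, 0]]' --twist '[[0, 0, 0], [0, 0, 0], [0, 0, 0], [0, 0, 0]]'

```text
time: 12.33
tcp_pos: [0.643, 0.1352, 0.0402]
tool_rot: [-2.333, -2.103, 0.001]
force: [0.5, 0.7, -0.9]
gripper_width: 0.0478
```

>>> step_arm --dp '[[0, 0, 0.07], [0, 0, 0], [0, 0, 0]]' --twist '[[0, 0, 0], [0, 0, 0], [0, 0, 0]]'

```text
time: 12.58
tcp_pos: [0.6434, 0.1353, 0.0392]
tool_rot: [-2.333, -2.104, 0.0]
force: [-0.6, 0.4, -0.8]
gripper_width: 0.0477
```

>>> step_arm --dp '[[0, 0, 0.06], [0, 0, 0], [0, 0, 0]]' --twist '[[0, 0, 0], [0, 0, 0], [0, 0, 0]]'

```text
time: 12.83
tcp_pos: [0.6434, 0.1353, 0.0381]
tool_rot: [-2.333, -2.104, 0.0]
force: [0.3, 0.3, 0.1]
gripper_width: 0.0474
```

>>> step_arm --dp '[[0, 0, 0.06], [0, 0, 0], [0, 0, 0]]' --twist '[[0, 0, 0], [0, 0, 0], [0, 0, 0]]'

```text
time: 13.08
tcp_pos: [0.6436, 0.1354, 0.0377]
tool_rot: [2.333, 2.104, 0.0]
force: [-2.1, 0.3, 5.1]
gripper_width: 0.0476
```

>>> step_arm --dp '[[0, 0, 0], [0, 0, 0], [0, 0, 0], [0, 0, 0], [0, 0, 0], [0, 0, -0.5], [0, 0, -0.8], [0, 0, -0.9], [0, 0, -0.9], [0, 0, -0.9], [0, 0, -0.5], [0, 0, 0]]' --twist '[[0, 0, 0], [0, 0, 0], [0, 0, 0], [0, 0, 0], [0, 0, 0], [0, 0, 0], [0, 0, 0], [0, 0, 0], [0, 0, 0], [0, 0, 0], [0, 0, 0], [0, 0, 0]]' --hand 0.7

```text
time: 14.08
tcp_pos: [0.6456, 0.1354, 0.1308]
tool_rot: [2.33, 2.101, 0.008]
force: [0.5, 0.2, 0.6]
gripper_width: 0.0723
```

```bash
python3 go.py .475 .114 -.008
```

```text
t 14.08 tcp [0.6456 0.1354 0.1308] w 0.0723 F [0.5 0.2 0.6] q [0.02 0.43 1.42 0.   1.29 0.13] x yaw 1.468 z [ 0.006  0.    -1.   ]
dp total units [-1.95 -8.42  6.89] twist to down
```

>>> step_arm --dp '[[-0.2, -0.85, 0], [-0.2, -0.85, 0], [-0.2, -0.85, 0], [-0.2, -0.85, 0], [-0.2, -0.85, 0], [-0.2, -0.85, 0], [-0.2, -0.85, 0], [-0.2, -0.85, 0], [-0.2, -0.85, 0], [-0.15, -0.7, 0], [0, 0, 0], [0, 0, 0]]' --twist '[[0, 0, 0], [0, 0, 0], [0, 0, 0], [0, 0, 0], [0, 0, 0], [0, 0, 0], [0, 0, 0], [0, 0, 0], [0, 0, 0], [0, 0, 0], [0, 0, 0], [0, 0, 0]]'

```text
time: 15.08
tcp_pos: [0.4728, 0.1137, 0.1263]
tool_rot: [-2.333, -2.103, 0.001]
force: [0.6, -0.2, 0.8]
gripper_width: 0.0724
```

```bash
python3 go.py .475 .114 -.008
cat > v.py <<'E'
from h import *
def crop(d,P,w,h,f,pts):
    u0,v0=[int(k) for k in proj(d,P)[0]-[w/2,h/2]]; u0=max(u0,0);v0=max(v0,0)
    a=cv2.resize(d['img'][v0:v0+h,u0:u0+w,::-1],None,fx=f,fy=f)
    for q in pts: cv2.circle(a,tuple(int(k) for k in ((proj(d,q)[0]-[u0,v0]+.5)*f)),2,(0,0,255),-1)
    return a
def ring(x,y,z,r): return [np.array([x+r*np.cos(k),y+r*np.sin(k),z]) for k in np.arange(0,6.28,.4)]
E
python3 -c "
from v import *
d=snap('side','s10')
a=crop(d,[.646,.1377,.068],66,100,6,ring(.646,.1377,.028,.031)+ring(.646,.1377,.028+.055,.025)+ring(.646,.1377,.028,.020))
s=telemetry.read_state()['tcp_pos']
b=crop(d,[.475,.114,.06],66,100,6,ring(.475,.114,.044,.0205)+ring(.475,.114,0,.0165)+[s+[0,0,.025],s+[0,0,.038]])
cv2.imwrite('pics/z10.png',np.hstack([a,b]))"
```

```text
t 15.08 tcp [0.4728 0.1137 0.1263] w 0.0724 F [ 0.6 -0.2  0.8] q [-0.01  0.    1.92  0.    1.22  0.09] x yaw 1.467 z [-0.001  0.    -1.   ]
dp total units [0.02 0.11 6.71] twist to down
```

View pics/z10.png

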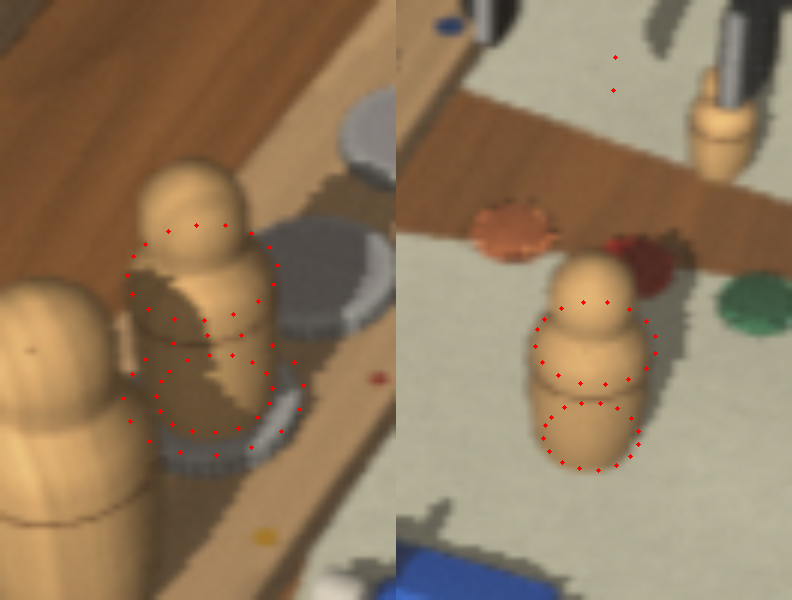

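Views used: 15. The large doll stands upright and centred on its lid, with the belly at columns 130–277 against a predicted ring of 127–278. Medium agrees with my estimate within 2 mm in x.

>>> step_arm --dp '[[0, 0.2, 1], [0, 0, 1], [0, 0, 1], [0, 0, 1], [0, 0, 1], [0, 0, 0.9], [0, 0, 0.5], [0, 0, 0.3], [0, 0, 0.1], [0, 0, 0], [0, 0, 0]]' --twist '[[0, 0, 0], [0, 0, 0], [0, 0, 0], [0, 0, 0], [0, 0, 0], [0, 0, 0], [0, 0, 0], [0, 0, 0], [0, 0, 0], [0, 0, 0], [0, 0, 0]]'

```text
time: 16.05
tcp_pos: [0.4784, 0.1133, -0.0082]
tool_rot: [2.332, 2.103, 0.002]
force: [0.3, -0.2, -0.2]
gripper_width: 0.0726
```

>>> step_arm --dp '[[0, 0, 0], [0, 0, 0], [0, 0, 0], [0, 0, 0], [0, 0, 0], [0, 0, 0], [0, 0, 0], [0, 0, 0], [0, 0, 0]]' --twist '[[0, 0, 0], [0, 0, 0], [0, 0, 0], [0, 0, 0], [0, 0, 0], [0, 0, 0], [0, 0, 0], [0, 0, 0], [0, 0, 0]]' --hand -1

```text
time: 16.8
tcp_pos: [0.4783, 0.1133, -0.008]
tool_rot: [2.332, 2.103, 0.002]
force: [-1.3, 0.0, 5.5]
gripper_width: 0.0393
```

>>> step_arm --dp '[[0, 0, -0.3], [0, 0, -0.7], [0, 0, -1], [0, 0, -1], [0, 0, -1], [0, 0, -1], [0, 0, -0.8], [0, 0, -0.2]]' --twist '[[0, 0, 0], [0, 0, 0], [0, 0, 0], [0, 0, 0], [0, 0, 0], [0, 0, 0], [0, 0, 0], [0, 0, 0]]'

```text
time: 17.47
tcp_pos: [0.4792, 0.1133, 0.1141]
tool_rot: [2.33, 2.102, 0.006]
force: [0.3, 0.0, -0.6]
gripper_width: 0.039
```

```bash
python3 go.py .6355 .0615 .025
```

```text
t 17.47 tcp [0.4792 0.1133 0.1141] w 0.039 F [ 0.3  0.  -0.6] q [-0.01  0.03  1.92  0.    1.19  0.09] x yaw 1.468 z [ 0.005 -0.    -1.   ]
dp total units [-1.78  8.02  4.5 ] twist to down
```

>>> step_arm --dp '[[-0.6, 0, 0], [-0.6, 0.6, 0], [-0.6, 0.9, 0], [0, 0.9, 0], [0, 0.9, 0], [0, 0.9, 0], [0, 0.9, 0], [0, 0.9, 0], [0, 0.9, 0], [0, 0.8, 0], [0, 0.4, 0], [0, 0, 0]]' --twist '[[0, 0, 0], [0, 0, 0], [0, 0, 0], [0, 0, 0], [0, 0, 0], [0, 0, 0], [0, 0, 0], [0, 0, 0], [0, 0, 0], [0, 0, 0], [0, 0, 0], [0, 0, 0]]'

```text
time: 18.47
tcp_pos: [0.6353, 0.0605, 0.11]
tool_rot: [-2.333, -2.103, 0.001]
force: [-0.2, 0.4, -1.1]
gripper_width: 0.0392
```

```bash
python3 go.py .6355 .0615 .025
```

```text
t 18.47 tcp [0.6353 0.0605 0.11  ] w 0.0392 F [-0.2  0.4 -1.1] q [-0.09  0.4   1.49 -0.    1.25  0.01] x yaw 1.467 z [-0.001  0.    -1.   ]
dp total units [0.05 0.01 4.25] twist to down
```

>>> step_arm --dp '[[0.05, 0, 0.9], [0, 0, 0.9], [0, 0, 0.9], [0, 0, 0.8], [0, 0, 0.5], [0, 0, 0.2], [0, 0, 0], [0, 0, 0]]' --twist '[[0, 0, 0], [0, 0, 0], [0, 0, 0], [0, 0, 0], [0, 0, 0], [0, 0, 0], [0, 0, 0], [0, 0, 0]]'

```text
time: 19.13
tcp_pos: [0.6351, 0.0619, 0.0276]
tool_rot: [2.333, 2.104, 0.001]
force: [1.1, 0.0, 0.5]
gripper_width: 0.0389
```

```bash
python3 go.py .6355 .0615 .020
cat > chk.py <<'E'
# python3 chk.py x y zfoot H rb zb rf : compare wood blob in side view with where the doll would show at (x,y)
from v import *
import sys
x,y,zf,H,rb,zb,rf=map(float,sys.argv[1:8]); d=snap('side',sys.argv[8])
hsv=cv2.cvtColor(d['img'],cv2.COLOR_RGB2HSV).astype(int)
E=np.array(d['extrinsics'])
R=proj(d,ring(x,y,zf+zb,rb)); F=proj(d,ring(x,y,zf,rf)); c=proj(d,[x,y,zf+zb])[0]; f=proj(d,[x,y,zf])[0]
print('belly pred cols',R[:,0].min().round(1),R[:,0].max().round(1),'row',c[1].round(1),'foot bottom pred',F[F[:,1].argmax()].round(1))
for r in range(int(c[1])-1,int(c[1])+3):
    print(r,' '.join('%d/%d/%d'%tuple(hsv[r,k]) for k in range(int(R[:,0].min())-4,int(R[:,0].min())+4)),'||',' '.join('%d/%d/%d'%tuple(hsv[r,k]) for k in range(int(R[:,0].max())-4,int(R[:,0].max())+5)))
k=int(round(F[F[:,1].argmax()][0])); b=int(F[:,1].max())
for k in(k-3,k,k+3): print('col',k,'rows from',b-6,' '.join('%d/%d/%d'%tuple(hsv[r,k]) for r in range(b-6,b+8)))
E
python3 chk.py .638 .0625 .033 .082 .0205 .024 .0165 m1
```

```text
t 19.13 tcp [0.6351 0.0619 0.0276] w 0.0389 F [1.1 0.  0.5] q [-0.09  0.5   1.54  0.    1.1   0.01] x yaw 1.468 z [ 0.001 -0.    -1.   ]
dp total units [-0.02  0.02  0.38] twist to down
belly pred cols 201.0 220.1 row 194.4 foot bottom pred [211.5 207.9]
193 17/126/127 17/124/107 15/92/91 14/59/73 15/85/60 17/113/72 16/121/76 15/121/80 || 16/132/133 14/100/92 13/19/124 20/16/146 17/16/115 13/26/68 15/21/49 13/37/48 11/50/41
194 16/125/126 17/126/113 17/119/94 15/101/114 17/107/107 16/113/86 16/125/86 17/123/83 || 15/130/122 15/104/103 16/22/127 23/14/149 21/15/120 13/24/75 13/34/53 15/20/50 9/41/44
195 17/125/133 17/124/113 16/121/93 16/113/124 17/113/142 16/116/114 16/120/91 16/123/91 || 17/127/147 16/109/117 15/28/127 17/16/148 19/17/121 13/24/74 13/34/52 6/26/50 17/42/43
196 17/123/135 17/125/114 17/125/96 16/114/125 17/113/147 16/116/117 17/126/89 15/119/92 || 17/128/146 16/113/115 15/32/113 19/15/139 17/15/120 21/23/76 15/31/49 15/21/49 15/69/52
col 209 rows from 201 17/121/97 17/118/97 17/118/95 16/119/94 17/121/93 17/125/92 17/110/88 8/37/83 15/32/79 12/32/80 13/29/80 12/32/80 11/24/86 20/25/90
col 212 rows from 201 17/125/137 17/120/106 17/123/93 17/121/93 17/122/94 17/122/90 16/111/92 13/38/81 9/22/81 15/31/81 9/32/79 11/25/82 18/29/87 20/26/88
col 215 rows from 201 16/126/148 16/125/145 17/122/140 17/124/119 17/117/94 16/119/86 15/80/83 7/28/81 15/26/79 10/29/78 4/26/78 13/26/87 20/25/90 17/26/87
```

>>> step_arm --dp '[[0, 0, 0.15], [0, 0, 0.1], [0, 0, 0], [0, 0, 0]]' --twist '[[0, 0, 0], [0, 0, 0], [0, 0, 0], [0, 0, 0]]'

```text
time: 19.52
tcp_pos: [0.6348, 0.0618, 0.0219]
tool_rot: [-2.333, -2.104, 0.0]
force: [-0.6, 0.2, -0.5]
gripper_width: 0.0389
```

>>> step_arm --dp '[[0, 0, 0.06], [0, 0, 0], [0, 0, 0]]' --twist '[[0, 0, 0], [0, 0, 0], [0, 0, 0]]'

```text
time: 19.77
tcp_pos: [0.6348, 0.0618, 0.0207]
tool_rot: [-2.333, -2.104, 0.0]
force: [0.3, 0.4, 0.0]
gripper_width: 0.0391
```

>>> step_arm --dp '[[0, 0, 0.06], [0, 0, 0], [0, 0, 0]]' --twist '[[0, 0, 0], [0, 0, 0], [0, 0, 0]]'

```text
time: 20.02
tcp_pos: [0.635, 0.0618, 0.0201]
tool_rot: [2.333, 2.104, 0.0]
force: [-1.5, -0.4, 3.6]
gripper_width: 0.039
```

>>> step_arm --dp '[[0, 0, 0], [0, 0, 0], [0, 0, 0], [0, 0, 0], [0, 0, 0], [0, 0, -0.5], [0, 0, -0.8], [0, 0, -0.9], [0, 0, -0.9], [0, 0, -0.9], [0, 0, -0.5], [0, 0, 0]]' --twist '[[0, 0, 0], [0, 0, 0], [0, 0, 0], [0, 0, 0], [0, 0, 0], [0, 0, 0], [0, 0, 0], [0, 0, 0], [0, 0, 0], [0, 0, 0], [0, 0, 0], [0, 0, 0]]' --hand 0.6

```text
time: 21.02
tcp_pos: [0.637, 0.0617, 0.1132]
tool_rot: [2.33, 2.101, 0.006]
force: [0.8, -0.2, -0.3]
gripper_width: 0.0683
```

```bash
python3 go.py .479 -.231 -.016; python3 chk.py .480 -.231 0 .064 .0165 .026 .013 m2;python3 chk.py .638 .0625 .028 .082 .0205 .03 .0165 m3
```

```text
t 21.02 tcp [0.637  0.0617 0.1132] w 0.0683 F [ 0.8 -0.2 -0.3] q [-0.09  0.4   1.49  0.    1.25  0.01] x yaw 1.468 z [ 0.006 -0.001 -1.   ]
dp total units [-15.37  -6.39   6.42] twist to down
belly pred cols 304.8 317.4 row 148.1 foot bottom pred [311.3 159.3]
147 24/41/180 25/43/180 26/42/178 26/39/177 22/49/162 18/85/144 17/122/159 16/123/180 || 17/125/194 16/121/189 17/122/174 17/119/154 16/108/120 22/59/99 23/40/101 27/41/119 24/42/158
148 25/40/177 27/40/177 26/40/177 25/45/177 24/46/165 18/81/139 17/123/151 16/122/169 || 17/122/186 16/121/179 17/120/166 17/121/147 16/107/110 21/52/94 26/43/102 26/41/142 25/42/168
149 24/41/179 26/43/179 24/43/177 25/40/179 24/48/165 18/85/147 16/121/145 16/122/153 || 16/122/175 17/122/169 17/123/156 16/117/139 17/87/112 22/50/97 26/40/103 25/41/118 24/43/153
150 25/40/178 25/43/180 24/44/179 25/42/178 22/54/157 18/97/145 16/119/156 16/125/155 || 15/122/138 16/120/153 16/118/136 17/116/123 18/84/106 23/44/105 24/43/148 26/43/165 26/41/169
col 308 rows from 153 17/123/178 17/122/176 17/122/175 16/122/169 17/124/163 17/115/157 19/75/164 24/44/175 
[... 975 characters left out ...]
116/88 16/111/94 16/112/98 16/106/101 16/111/99
196 17/126/138 16/125/116 16/124/97 16/115/126 16/114/148 17/115/120 16/123/83 16/129/79 || 16/127/137 16/131/113 16/124/111 16/123/104 16/116/90 16/110/93 16/112/98 17/112/98 16/109/96
col 209 rows from 203 16/125/98 16/125/98 16/117/98 17/123/95 17/120/96 17/126/93 16/115/91 16/78/85 16/34/82 15/31/81 16/32/87 19/32/89 15/31/81 21/24/74
col 212 rows from 203 16/125/100 17/124/97 17/120/96 17/125/94 17/120/96 17/129/93 17/122/92 18/85/87 14/35/81 11/26/79 18/29/88 21/28/90 18/31/83 19/39/72
col 215 rows from 203 17/124/152 17/124/130 17/122/98 17/116/90 16/114/92 17/126/89 17/114/85 15/56/82 7/28/81 20/26/87 19/23/89 18/29/88 23/26/79 20/31/74
```

>>> step_arm --dp '[[-0.9, -0.6, 0], [-1, -0.6, 0], [-1, -0.6, 0], [-1, -0.6, 0], [-1, -0.6, 0], [-1, -0.6, 0], [-1, -0.6, 0], [-1, -0.6, 0], [-1, -0.6, 0], [-1, -0.6, 0], [-1, -0.4, 0], [-1, 0, 0]]' --twist '[[0, 0, 0], [0, 0, 0], [0, 0, 0], [0, 0, 0], [0, 0, 0], [0, 0, 0], [0, 0, 0], [0, 0, 0], [0, 0, 0], [0, 0, 0], [0, 0, 0], [0, 0, 0]]'

```text
time: 22.12
tcp_pos: [0.4803, -0.1615, 0.1076]
tool_rot: [-2.33, -2.101, 0.002]
force: [0.1, 0.0, -0.0]
gripper_width: 0.0687
```

>>> step_arm --dp '[[-1, 0, 0], [-1, 0, 0], [-1, 0, 0.5], [-0.5, 0, 0.8], [0, 0, 0.8], [0, 0, 0.8], [0, 0, 0], [0, 0, 0]]' --twist '[[0, 0, 0], [0, 0, 0], [0, 0, 0], [0, 0, 0], [0, 0, 0], [0, 0, 0], [0, 0, 0], [0, 0, 0]]'

```text
time: 22.78
tcp_pos: [0.4743, -0.2302, 0.0497]
tool_rot: [-2.33, -2.101, 0.001]
force: [0.0, -0.8, 0.6]
gripper_width: 0.0685
```

```bash
python3 go.py .478 -.231 -.016
```

```text
t 22.78 tcp [ 0.4743 -0.2302  0.0497] w 0.0685 F [ 0.  -0.8  0.6] q [-0.68  0.22  1.86  0.    1.07 -0.58] x yaw 1.468 z [-0.004  0.003 -1.   ]
dp total units [-0.03  0.2   3.28] twist to down
```

>>> step_arm --dp '[[0, 0.2, 0.8], [0, 0, 0.8], [0, 0, 0.7], [0, 0, 0.5], [0, 0, 0.3], [0, 0, 0.2], [0, 0, 0], [0, 0, 0]]' --twist '[[0, 0, 0], [0, 0, 0], [0, 0, 0], [0, 0, 0], [0, 0, 0], [0, 0, 0], [0, 0, 0], [0, 0, 0]]'

```text
time: 23.45
tcp_pos: [0.4801, -0.232, -0.0139]
tool_rot: [2.332, 2.103, 0.0]
force: [-0.3, -0.3, -0.3]
gripper_width: 0.0684
```

>>> step_arm --dp '[[0, 0, 0], [0, 0, 0], [0, 0, 0], [0, 0, 0], [0, 0, 0], [0, 0, 0], [0, 0, 0], [0, 0, 0], [0, 0, 0]]' --twist '[[0, 0, 0], [0, 0, 0], [0, 0, 0], [0, 0, 0], [0, 0, 0], [0, 0, 0], [0, 0, 0], [0, 0, 0], [0, 0, 0]]' --hand -1

```text
time: 24.2
tcp_pos: [0.4803, -0.2323, -0.0136]
tool_rot: [2.332, 2.103, 0.0]
force: [-0.3, 0.9, 5.4]
gripper_width: 0.0312
```

>>> step_arm --dp '[[0, 0, -0.3], [0, 0, -0.7], [0, 0, -1], [0, 0, -1], [0, 0, -1], [0, 0, -1], [0, 0, -0.8], [0, 0, 0]]' --twist '[[0, 0, 0], [0, 0, 0], [0, 0, 0], [0, 0, 0], [0, 0, 0], [0, 0, 0], [0, 0, 0], [0, 0, 0]]'

```text
time: 24.87
tcp_pos: [0.4819, -0.2334, 0.1054]
tool_rot: [2.328, 2.099, 0.002]
force: [-0.4, -1.3, 0.1]
gripper_width: 0.0312
```

```bash
python3 go.py .6265 -.028 .022
```

```text
t 24.87 tcp [ 0.4819 -0.2334  0.1054] w 0.0312 F [-0.4 -1.3  0.1] q [-0.68  0.15  1.81  0.    1.17 -0.57] x yaw 1.468 z [ 0.006 -0.004 -1.   ]
dp total units [10.97  6.11  4.17] twist to down
```

>>> step_arm --dp '[[1, 0, 0], [1, 0.2, 0], [1, 0.6, 0], [1, 0.7, 0], [1, 0.7, 0], [1, 0.7, 0], [1, 0.7, 0], [1, 0.7, 0], [1, 0.7, 0], [1, 0.6, 0], [0.8, 0.4, 0], [0, 0, 0]]' --twist '[[0, 0, 0], [0, 0, 0], [0, 0, 0], [0, 0, 0], [0, 0, 0], [0, 0, 0], [0, 0, 0], [0, 0, 0], [0, 0, 0], [0, 0, 0], [0, 0, 0], [0, 0, 0]]'

```text
time: 25.87
tcp_pos: [0.6218, -0.0263, 0.1]
tool_rot: [-2.329, -2.106, -0.0]
force: [0.2, 0.2, 0.5]
gripper_width: 0.0312
```

```bash
python3 go.py .6265 -.028 .022
```

```text
t 25.87 tcp [ 0.6218 -0.0263  0.1   ] w 0.0312 F [0.2 0.2 0.5] q [-0.24  0.37  1.55  0.    1.22 -0.14] x yaw 1.471 z [-0.001  0.001 -1.   ]
dp total units [-0.07  0.24  3.9 ] twist to down
```

>>> step_arm --dp '[[-0.05, 0.2, 0.9], [0, 0, 0.9], [0, 0, 0.8], [0, 0, 0.7], [0, 0, 0.4], [0, 0, 0.2], [0, 0, 0], [0, 0, 0]]' --twist '[[0, 0, 0], [0, 0, 0], [0, 0, 0], [0, 0, 0], [0, 0, 0], [0, 0, 0], [0, 0, 0], [0, 0, 0]]'

```text
time: 26.53
tcp_pos: [0.6256, -0.0309, 0.024]
tool_rot: [2.333, 2.103, 0.001]
force: [0.6, 0.2, -0.9]
gripper_width: 0.0307
```

```bash
python3 go.py .6265 -.028 .0145; python3 chk.py .6295 -.0273 .035 .064 .0165 .018 .013 m4
```

```text
t 26.53 tcp [ 0.6256 -0.0309  0.024 ] w 0.0307 F [ 0.6  0.2 -0.9] q [-0.24  0.48  1.58  0.    1.09 -0.14] x yaw 1.467 z [ 0.001 -0.    -1.   ]
dp total units [0.15 0.03 0.47] twist to down
belly pred cols 221.6 236.0 row 173.2 foot bottom pred [229.4 182.9]
172 16/111/165 16/114/164 16/110/163 15/75/146 18/28/136 16/32/104 16/120/113 16/126/152 || 16/130/143 15/132/139 15/128/132 16/120/121 14/58/105 17/14/130 19/16/126 20/19/81 17/35/51
173 16/114/163 16/114/164 16/112/164 16/105/162 15/102/158 16/103/138 16/124/134 17/126/152 || 17/124/167 17/125/163 17/126/154 15/120/132 16/55/106 21/14/131 20/12/126 20/19/81 15/21/48
174 15/113/165 16/112/164 16/115/164 16/118/162 17/113/162 16/113/156 16/116/147 16/120/155 || 17/125/169 17/125/165 17/126/154 16/121/131 13/55/106 25/12/128 21/14/126 18/15/84 13/32/55
175 16/114/164 16/112/166 16/116/165 16/113/162 16/108/160 16/99/150 16/97/139 16/115/148 || 17/126/168 17/125/163 17/127/151 17/123/129 14/58/106 21/14/130 19/16/126 15/22/93 13/54/76
col 226 rows from 176 16/129/109 16/122/90 16/119/88 17/125/86 15/103/87 14/59/82 17/30/77 9/23/79 7/29/79 8/26/78 13/29/80 10/29/79 10/29/80 17/27/84
col 229 rows from 176 17/125/167 17/125/165 16/126/138 16/124/99 16/119/90 17/120/83 15/58/79 15/32/79 15/32/79 9/23/78 11/26/80 15/32/80 8/26/79 16/33/85
col 232 rows from 176 17/124/162 17/126/160 17/123/156 16/123/151 16/124/146 16/123/137 16/73/91 13/27/85 4/18/112 10/20/116 12/19/131 12/19/131 16/23/121 18/21/145
```

>>> step_arm --dp '[[0.1, 0.05, 0.1], [0, 0, 0.15], [0, 0, 0.1], [0, 0, 0], [0, 0, 0]]' --twist '[[0, 0, 0], [0, 0, 0], [0, 0, 0], [0, 0, 0], [0, 0, 0]]'

```text
time: 27.0
tcp_pos: [0.6263, -0.0287, 0.0163]
tool_rot: [-2.333, -2.104, 0.0]
force: [0.8, -0.8, -0.4]
gripper_width: 0.0311
```

>>> step_arm --dp '[[0, 0, 0.06], [0, 0, 0], [0, 0, 0]]' --twist '[[0, 0, 0], [0, 0, 0], [0, 0, 0]]'

```text
time: 27.25
tcp_pos: [0.6264, -0.0288, 0.0153]
tool_rot: [2.333, 2.104, -0.0]
force: [-0.4, 0.4, -0.0]
gripper_width: 0.0308
```

>>> step_arm --dp '[[0, 0, 0.06], [0, 0, 0], [0, 0, 0]]' --twist '[[0, 0, 0], [0, 0, 0], [0, 0, 0]]'

```text
time: 27.5
tcp_pos: [0.6267, -0.0289, 0.0145]
tool_rot: [2.333, 2.104, 0.0]
force: [-1.0, -0.5, 3.1]
gripper_width: 0.0309
```

>>> step_arm --dp '[[0, 0, 0], [0, 0, 0], [0, 0, 0], [0, 0, 0], [0, 0, 0], [0, 0, -0.5], [0, 0, -0.8], [0, 0, -0.9], [0, 0, -0.9], [0, 0, -0.9], [0, 0, -0.5], [0, 0, 0]]' --twist '[[0, 0, 0], [0, 0, 0], [0, 0, 0], [0, 0, 0], [0, 0, 0], [0, 0, 0], [0, 0, 0], [0, 0, 0], [0, 0, 0], [0, 0, 0], [0, 0, 0], [0, 0, 0]]' --hand 0.4

```text
time: 28.5
tcp_pos: [0.6286, -0.0293, 0.1078]
tool_rot: [2.329, 2.101, 0.005]
force: [-0.2, -0.1, 0.2]
gripper_width: 0.06
```

```bash
python3 go.py .467 -.0437 .03; python3 chk.py .467 -.0437 0 .048 .013 .019 .0105 m5;python3 chk.py .6295 -.0273 .028 .064 .0165 .025 .013 m6
```

```text
t 28.5 tcp [ 0.6286 -0.0293  0.1078] w 0.06 F [-0.2 -0.1  0.2] q [-0.24  0.38  1.53 -0.    1.23 -0.14] x yaw 1.468 z [ 0.006 -0.001 -1.   ]
dp total units [-1.54 -7.99  3.84] twist to down
belly pred cols 292.9 304.1 row 194.5 foot bottom pred [298.9 203.8]
193 25/42/172 25/43/172 25/41/173 25/43/172 22/52/141 17/108/151 16/123/188 17/125/213 || 17/123/222 17/122/207 17/123/184 17/116/143 19/75/109 26/40/101 24/41/119 24/45/159 25/43/176
194 26/40/172 25/41/173 25/42/176 25/43/174 20/55/145 17/106/144 16/122/184 17/125/210 || 17/124/222 17/125/204 17/123/180 17/118/134 18/69/103 28/37/103 24/41/148 25/42/175 26/42/178
195 25/40/167 24/42/171 26/42/172 26/42/171 21/60/145 16/107/129 17/122/163 16/122/195 || 17/124/205 17/121/187 16/121/162 16/114/119 19/62/98 25/41/106 25/40/152 26/41/174 26/41/174
196 26/44/169 26/42/171 26/41/170 26/41/169 21/63/149 18/109/147 16/122/148 16/124/164 || 17/121/181 16/122/153 16/122/127 17/103/111 21/60/97 27/43/106 25/43/155 25/43/174 24/42/175
col 296 rows from 197 16/125/177 17/122/200 17/122/203 16/122/201 17/122/193 17/121/185 17/121/173 15/134/13
[... 1021 characters left out ...]
95 14/109/94 16/112/96 15/106/99
175 16/111/165 16/112/166 16/114/165 16/113/162 16/111/159 17/105/141 16/114/110 15/127/114 || 17/127/167 16/127/142 15/129/121 16/134/110 15/124/109 15/114/96 17/106/94 17/109/96 16/108/99
col 227 rows from 179 16/120/89 16/118/91 17/119/92 17/123/91 17/123/89 16/119/90 17/88/84 13/37/83 10/29/79 13/29/79 15/30/86 18/29/87 15/32/79 17/31/75
col 230 rows from 179 17/126/148 16/122/142 17/116/103 17/121/95 16/119/94 17/125/90 16/110/90 8/33/84 12/31/83 9/32/80 18/29/89 20/24/97 17/29/80 13/25/72
col 233 rows from 179 17/124/146 16/124/144 17/122/140 17/124/134 17/125/129 17/119/120 14/55/116 12/20/130 11/21/134 13/17/135 22/19/146 19/19/151 23/18/126 21/21/120
```

>>> step_arm --dp '[[-0.2, -0.7, 0], [-0.2, -0.9, 0], [-0.2, -0.9, 0], [-0.2, -0.9, 0], [-0.2, -0.9, 0], [-0.2, -0.9, 0], [-0.2, -0.9, 0.4], [-0.1, -0.9, 0.8], [0, -0.6, 0.8], [0, -0.3, 0.8], [0, 0, 0.8], [0, 0, 0]]' --twist '[[0, 0, 0], [0, 0, 0], [0, 0, 0], [0, 0, 0], [0, 0, 0], [0, 0, 0], [0, 0, 0], [0, 0, 0], [0, 0, 0], [0, 0, 0], [0, 0, 0], [0, 0, 0]]'

```text
time: 29.6
tcp_pos: [0.4618, -0.0409, 0.0278]
tool_rot: [-2.327, -2.098, 0.007]
force: [0.7, 0.1, -0.4]
gripper_width: 0.0597
```

```bash
python3 go.py .466 -.0447 -.019
```

```text
t 29.6 tcp [ 0.4618 -0.0409  0.0278] w 0.0597 F [ 0.7  0.1 -0.4] q [-0.35  0.1   2.04  0.    1.01 -0.25] x yaw 1.467 z [-0.009  0.003 -1.   ]
dp total units [-0.17  0.25  2.34] twist to down
```

>>> step_arm --dp '[[-0.15, 0.2, 0], [0, 0, 0.5], [0, 0, 0.6], [0, 0, 0.5], [0, 0, 0.3], [0, 0, 0.2], [0, 0, 0.1], [0, 0, 0], [0, 0, 0]]' --twist '[[0, 0, 0], [0, 0, 0], [0, 0, 0], [0, 0, 0], [0, 0, 0], [0, 0, 0], [0, 0, 0], [0, 0, 0], [0, 0, 0]]'

```text
time: 30.35
tcp_pos: [0.4702, -0.0459, -0.0116]
tool_rot: [2.333, 2.104, 0.0]
force: [1.0, -0.3, -0.4]
gripper_width: 0.0599
```

```bash
python3 go.py .466 -.0447 -.019
```

```text
t 30.35 tcp [ 0.4702 -0.0459 -0.0116] w 0.0599 F [ 1.  -0.3 -0.4] q [-0.35  0.2   2.03  0.    0.91 -0.25] x yaw 1.468 z [ 0.001 -0.    -1.   ]
dp total units [ 0.04 -0.22  0.37] twist to down
```

>>> step_arm --dp '[[0.05, -0.2, 0.1], [0, 0, 0.1], [0, 0, 0.1], [0, 0, 0], [0, 0, 0]]' --twist '[[0, 0, 0], [0, 0, 0], [0, 0, 0], [0, 0, 0], [0, 0, 0]]'

```text
time: 30.77
tcp_pos: [0.4659, -0.0443, -0.018]
tool_rot: [-2.333, -2.104, 0.0]
force: [-0.9, -0.1, -0.5]
gripper_width: 0.0598
```

>>> step_arm --dp '[[0, 0, 0], [0, 0, 0], [0, 0, 0], [0, 0, 0], [0, 0, 0], [0, 0, 0], [0, 0, 0], [0, 0, 0], [0, 0, 0]]' --twist '[[0, 0, 0], [0, 0, 0], [0, 0, 0], [0, 0, 0], [0, 0, 0], [0, 0, 0], [0, 0, 0], [0, 0, 0], [0, 0, 0]]' --hand -1

```text
time: 31.52
tcp_pos: [0.4664, -0.0445, -0.0176]
tool_rot: [2.333, 2.103, 0.001]
force: [0.1, -0.4, 5.1]
gripper_width: 0.0236
```

>>> step_arm --dp '[[0, 0, -0.3], [0, 0, -0.7], [0, 0, -1], [0, 0, -1], [0, 0, -1], [0, 0, -1], [0, 0, -0.8], [0, 0, 0]]' --twist '[[0, 0, 0], [0, 0, 0], [0, 0, 0], [0, 0, 0], [0, 0, 0], [0, 0, 0], [0, 0, 0], [0, 0, 0]]'

```text
time: 32.18
tcp_pos: [0.4682, -0.0451, 0.1014]
tool_rot: [2.329, 2.1, 0.005]
force: [-0.4, -0.1, 0.7]
gripper_width: 0.0238
```

```bash
python3 go.py .617 -.116 .02
```

```text
t 32.18 tcp [ 0.4682 -0.0451  0.1014] w 0.0238 F [-0.4 -0.1  0.7] q [-0.35 -0.01  1.99 -0.    1.16 -0.25] x yaw 1.468 z [ 0.006 -0.002 -1.   ]
dp total units [-2.75  7.74  4.12] twist to down
```

>>> step_arm --dp '[[-0.9, 0.3, 0], [-0.9, 0.8, 0], [-0.9, 0.9, 0], [0, 0.9, 0], [0, 0.9, 0], [0, 0.9, 0], [0, 0.9, 0], [0, 0.9, 0], [0, 0.8, 0], [0, 0.4, 0], [0, 0, 0], [0, 0, 0]]' --twist '[[0, 0, 0], [0, 0, 0], [0, 0, 0], [0, 0, 0], [0, 0, 0], [0, 0, 0], [0, 0, 0], [0, 0, 0], [0, 0, 0], [0, 0, 0], [0, 0, 0], [0, 0, 0]]'

```text
time: 33.18
tcp_pos: [0.6127, -0.1136, 0.0969]
tool_rot: [-2.331, -2.103, 0.002]
force: [-1.3, 0.8, 0.4]
gripper_width: 0.0241
```

```bash
python3 go.py .6175 -.116 .02
```

```text
t 33.18 tcp [ 0.6127 -0.1136  0.0969] w 0.0241 F [-1.3  0.8  0.4] q [-0.38  0.38  1.55 -0.    1.22 -0.27] x yaw 1.468 z [-0.002  0.001 -1.   ]
dp total units [-0.09  0.26  3.85] twist to down
```

>>> step_arm --dp '[[0, 0.15, 0.9], [0, 0, 0.9], [0, 0, 0.8], [0, 0, 0.7], [0, 0, 0.4], [0, 0, 0.2], [0, 0, 0], [0, 0, 0]]' --twist '[[0, 0, 0], [0, 0, 0], [0, 0, 0], [0, 0, 0], [0, 0, 0], [0, 0, 0], [0, 0, 0], [0, 0, 0]]'

```text
time: 33.85
tcp_pos: [0.6169, -0.1144, 0.0207]
tool_rot: [2.332, 2.103, 0.001]
force: [0.2, 1.0, -0.0]
gripper_width: 0.0235
```

```bash
python3 go.py .6175 -.116 .0105; python3 chk.py .62 -.115 .036 .048 .013 .015 .0105 m7
```

```text
t 33.85 tcp [ 0.6169 -0.1144  0.0207] w 0.0235 F [ 0.2  1.  -0. ] q [-0.38  0.48  1.57  0.    1.08 -0.27] x yaw 1.468 z [ 0.001 -0.    -1.   ]
dp total units [-0.08  0.04  0.51] twist to down
belly pred cols 239.7 250.3 row 154.2 foot bottom pred [245.5 161.8]
153 17/110/160 15/109/168 15/65/157 18/21/147 20/15/100 14/109/75 16/134/133 17/127/179 || 17/126/200 17/128/183 16/120/140 16/38/115 20/11/135 20/20/113 10/12/66 8/21/48 18/30/43
154 17/111/173 16/109/171 16/69/156 18/23/144 15/15/100 15/111/87 16/131/134 15/133/150 || 16/128/163 16/130/145 16/112/114 13/36/113 20/11/134 21/16/110 11/31/66 15/21/48 15/34/45
155 16/114/165 16/115/160 16/92/144 16/53/131 17/44/93 17/104/93 17/127/153 17/128/180 || 16/131/158 17/130/155 16/114/130 17/36/113 21/13/135 25/15/105 12/22/59 23/23/45 17/41/44
156 16/112/160 16/113/156 16/103/153 16/79/146 15/44/127 17/63/125 16/112/161 17/125/183 || 17/126/180 17/125/169 17/115/129 15/36/113 25/12/133 17/16/109 30/17/61 13/35/51 17/68/60
col 242 rows from 155 17/128/180 17/125/183 17/125/185 17/127/175 17/122/165 16/108/149 16/75/123 14/33/84 17/30/76 4/24/75 10/28/81 10/29/79 11/26/80 13/29/80
col 245 rows from 155 16/130/167 17/125/190 17/127/191 17/126/186 17/125/183 17/126/176 16/123/168 16/62/128 10/20/115 11/19/109 10/27/86 10/20/112 10/18/128 19/20/138
col 248 rows from 155 16/114/130 17/115/129 16/112/127 16/123/145 17/127/141 17/126/132 17/108/109 11/39/91 4/16/126 12/19/131 12/19/131 13/18/131 4/15/132 22/20/142
```

>>> step_arm --dp '[[-0.08, 0, 0.1], [0, 0, 0.15], [0, 0, 0.1], [0, 0, 0.05], [0, 0, 0], [0, 0, 0]]' --twist '[[0, 0, 0], [0, 0, 0], [0, 0, 0], [0, 0, 0], [0, 0, 0], [0, 0, 0]]'

```text
time: 34.4
tcp_pos: [0.6163, -0.1158, 0.012]
tool_rot: [-2.333, -2.104, 0.0]
force: [0.6, -0.1, 0.4]
gripper_width: 0.024
```

>>> step_arm --dp '[[0, 0, 0.06], [0, 0, 0], [0, 0, 0]]' --twist '[[0, 0, 0], [0, 0, 0], [0, 0, 0]]'

```text
time: 34.65
tcp_pos: [0.6164, -0.1158, 0.0108]
tool_rot: [-2.333, -2.104, 0.0]
force: [0.1, -0.2, 1.3]
gripper_width: 0.0237
```

>>> step_arm --dp '[[0, 0, 0.06], [0, 0, 0], [0, 0, 0]]' --twist '[[0, 0, 0], [0, 0, 0], [0, 0, 0]]'

```text
time: 34.9
tcp_pos: [0.6166, -0.1159, 0.0105]
tool_rot: [2.333, 2.104, 0.0]
force: [-1.6, 0.2, 5.4]
gripper_width: 0.0234
```

Contact made; I release, rise and back away toward the robot.

>>> step_arm --dp '[[0, 0, 0], [0, 0, 0], [0, 0, 0], [0, 0, 0], [0, 0, 0], [0, 0, -0.5], [0, 0, -0.8], [0, 0, -1], [0, 0, -1], [0, 0, -1], [0, 0, -1], [0, 0, -1]]' --twist '[[0, 0, 0], [0, 0, 0], [0, 0, 0], [0, 0, 0], [0, 0, 0], [0, 0, 0], [0, 0, 0], [0, 0, 0], [0, 0, 0], [0, 0, 0], [0, 0, 0], [0, 0, 0]]' --hand 0.3

```text
time: 35.9
tcp_pos: [0.6165, -0.1159, 0.1376]
tool_rot: [2.332, 2.103, 0.001]
force: [0.3, 0.3, 0.1]
gripper_width: 0.0554
```

>>> step_arm --dp '[[-0.6, -0.8, -0.5], [-0.9, -0.9, 0], [-0.9, -0.9, 0], [-0.9, -0.9, 0], [-0.9, -0.9, 0], [-0.9, -0.9, 0], [-0.9, -0.9, 0], [-0.9, -0.9, 0], [-0.9, -0.9, 0], [-0.9, -0.6, 0], [-0.5, 0, 0], [0, 0, 0]]' --twist '[[0, 0, 0], [0, 0, 0], [0, 0, 0], [0, 0, 0], [0, 0, 0], [0, 0, 0], [0, 0, 0], [0, 0, 0], [0, 0, 0], [0, 0, 0], [0, 0, 0], [0, 0, 0]]'

```text
time: 36.9
tcp_pos: [0.4263, -0.2831, 0.1466]
tool_rot: [2.334, 2.099, -0.0]
force: [0.0, -0.5, 0.9]
gripper_width: 0.0555
```

```bash
python3 go.py; python3 -c "
from v import *
d=snap('side','sf');t=snap('top','tf')
L=[(.646,.1377,.02),(.638,.0625,.0165),(.6295,-.0273,.013),(.62,-.115,.0105)]
pts=sum([ring(x,y,.028,r) for x,y,r in L],[])
a=crop(d,[.64,.04,.06],190,200,2.9,pts)
b=crop(t,[.63,.03,.03],220,70,3.6,pts)
b=b if b.shape[1]<=800 else b[:,:800]
H=max(a.shape[0],b.shape[0]);
a=cv2.resize(a,(400,int(a.shape[0]*400/a.shape[1])));b=cv2.resize(b,(400,int(b.shape[0]*400/b.shape[1])))
c=cv2.resize(t['img'][...,::-1],(400,300))
r=np.vstack([b,c]);h=max(a.shape[0],r.shape[0]);p=lambda i:np.pad(i,((0,h-i.shape[0]),(0,0),(0,0)))
cv2.imwrite('pics/final.png',np.hstack([p(a),p(r)]))"
```

```text
t 36.9 tcp [ 0.4263 -0.2831  0.1466] w 0.0555 F [ 0.  -0.5  0.9] q [-0.82  0.04  1.84 -0.    1.26 -0.72] x yaw 1.465 z [ 0.001 -0.002 -1.   ]
```

View pics/final.png

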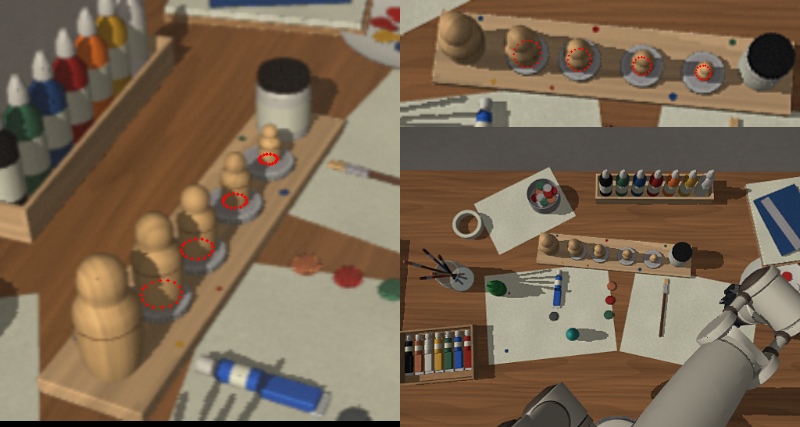

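The final view (16th) shows all four dolls upright on their lids, decreasing in size from the biggest doll, with the look-alikes untouched. One last numeric check on the large and tiny dolls.

```bash
python3 chk.py .646 .1377 .028 .102 .025 .04 .02 m8 | cut -c1-230; python3 chk.py .62 -.115 .028 .048 .013 .02 .0105 m9| cut -c1-230
```

```text
belly pred cols 180.4 205.2 row 211.5 foot bottom pred [194.4 232.7]
210 13/153/115 14/159/112 13/155/110 14/145/102 16/142/86 17/127/86 17/123/89 16/123/89 || 16/124/132 16/122/113 17/128/98 17/119/77 16/54/71 12/33/78 5/35/80 14/55/79 16/73/80
211 14/154/103 14/157/109 13/155/110 14/154/101 15/136/88 15/129/85 17/130/86 17/119/88 || 17/125/131 16/127/114 16/125/98 16/118/78 12/52/73 12/33/77 9/32/79 13/30/76 12/33/77
212 13/140/89 14/151/101 14/158/113 14/152/111 15/137/95 16/126/83 17/126/87 17/122/86 || 17/125/129 17/124/115 16/130/96 16/113/77 17/54/75 11/26/79 17/29/78 12/32/79 13/29/78
213 17/129/89 14/145/100 13/140/118 15/121/143 16/114/123 17/128/80 17/120/83 17/130/86 || 17/124/127 17/124/111 16/126/93 16/113/77 14/56/78 10/27/84 20/28/83 19/25/82 12/31/82
col 191 rows from 226 17/129/97 17/120/100 17/122/98 17/130/96 18/132/93 17/116/97 16/123/95 16/119/94 15/75/82 12/31/81 19/34/83 18/29/88 17/31/74 18/35/72
col 194 rows from 226 16/120/98 17/128/96 15/115/100 17/125/96 17/123/95 16/124/97 18/122/96 17/122/94 14/87/85 18/37/83 19/34/83 19/34/82 17/33/69 15/35/72
col 197 
[... 754 characters left out ...]
15/97/92 17/109/94 16/112/96
157 16/110/151 15/81/148 15/47/141 16/25/134 20/23/132 14/44/127 15/105/133 15/129/142 || 17/127/185 16/126/164 16/130/135 15/131/115 17/121/99 17/80/86 15/55/83 17/79/87 16/97/92
col 242 rows from 158 17/125/170 17/128/174 17/125/171 16/122/150 17/110/102 15/93/82 12/55/79 12/33/77 15/26/77 11/28/74 11/26/80 21/31/82 20/29/80 20/30/76
col 245 rows from 158 16/129/168 16/126/188 17/127/189 16/124/187 17/125/182 17/128/174 17/125/145 16/66/96 9/23/110 9/20/128 16/20/137 21/21/155 21/18/145 23/18/116
col 248 rows from 158 17/126/146 17/127/156 16/125/153 17/126/148 17/128/143 17/121/137 15/88/130 14/26/127 12/20/130 11/22/130 19/20/140 20/19/158 23/16/131 19/18/115
```

```bash
python3 -c "
from rig import arm
print(arm.hand_in())"
```

```text
the job is handed in; nothing more can be done
None
```

I stood the four loose dolls upright, each on its own lid, in the order large, medium, small, tiny going away from the biggest doll. The job was handed in at about 37 s of the 109 s allowed. I did not touch the biggest doll or move either look-alike.

**Last checks:** The final pictures show all four dolls upright, getting steadily smaller along the row, with the gripper clear of everything. In the side view, medium, small and tiny sit within about 1 pixel (2 mm) of their lid centres. The large doll appears about 3–4 mm off centre, towards the biggest doll. I accepted that, since the foot is 40 mm across on a 62 mm lid.

**A check that disagreed:** The fingers looked about 25–30 mm higher in the side view than the reported tool height suggested, and a partial-closing test agreed with the picture. I set the grasp heights lower to match. The dolls then met the lids at the expected heights, about 28 mm above where they were picked up, with about 3–5 N of contact force.

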